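# Heft the castings: reject the light one, stack the sound ones

## Robot

A 6-joint arm with a two-finger parallel gripper is mounted at the origin on the work surface. World frame = base frame: x ahead of the robot, y to its left, z up, the work surface at z = 0. Lengths are in m, angles in rad, forces in N, time in s.
With the tool pointing down it reaches from about 0.225 to 0.725 m from the base axis. Payload 3.1 kg.
Tool frame: the origin (TCP) lies on the centre line of the jaws, within the pads' length; the fingertips stand ctrl.tip_reach ahead of it and the grasp point (between the pads) lies 6 mm ahead of it (ctrl.tip_reach is the distance from the TCP to the fingertips, in m); z points along the fingers, y is the line along which they close (so a half turn about z gives the same grasp; the last joint's range is limited). The gripper opens to 85 mm and grips with 20 to 120 N. Pads are 22 mm wide; open, the fingers measure 114 mm over their backs; the gripper's body (76 mm by 85 mm) begins 54 mm behind the grasp point. The pads swing forward as they close: fully open they stand 13 mm farther back than shut.
Start: joints at [1.077, 0.048, 0.099, 1.622, 0, 1.443], TCP at [0.188, 0.49, 0.231] pointing down, gripper open.
Joint ranges: [-2.91, 2.91], [-0.99, 1.94], [-1.21, 1.42], [-2.12, 2.29], [-1.49, 1.47], [-3.14, 3.14]. Speed limits (rad/s): [2.79, 2.79, 3.14, 3.14, 3.14, 3.14].

## Interface

Orientations are given as a rotation vector (axis times angle).
In Python, from station import read_state, capture, job, trace, ctrl gives the robot as it stands. The module is installed in compiled form; this text tells all that it offers.
- The arm moves only by the tool servo_tool, never from a script. Its argument "targets" is a list of rows, each an object with "slide": the shift along the tool's x, y, z in m, a list of three; "turn": the turn, a rotation vector about the tool's x, y, z in rad, a list of three; "gripper": the gripper's target within -1 to 1 (shut at 1, half-way at 0, fully open at -1). A call has 1 to 12 rows; each row shifts and turns the commanded pose from where the row before left it, along the tool's axes as they then stand; what a row does not reach is not made up. A row lasts 1/12 s, in which the tool goes at most 41.7 mm and 7.16 degrees, less where a joint would pass 70% of its speed; a pose out of reach is approached as far as the arm can. A call with a gripper value outside its range is refused whole. The fingers move at their own pace and stop on an object; "squeeze" is the grip in N (left out, the last holds). Time passes only in rows, so rows that do not move let the fingers close. It gives the time, the measured TCP pose, the force, the opening and the grip force at its end, in the units of the state.
- read_state(): the state, without advancing time (a new reading comes with each control period).
- capture(name): name is "scene" or "top" or "wrist"; returns a dict with "frame" (400x640x3 uint8, red, green, blue), "fovy" (degrees; the focal length in pixels is half the picture's height over the tangent of half this angle, whatever the lens; pixels are square), "cx", "cy" (the principal point, pixels), "R" (3x3) and "t" (3): a world point X has camera coordinates R X + t. Camera axes: x right, y down, z forward; pixel columns grow to the right and rows downward; lengths in m; the calibration is good to about 2 mm. A picture is of the moment at which its call begins. There is no depth.
- job.sign_off(): hands the job in; it is judged then, once.
Trained networks look in the newest picture that a camera, given by its name, has taken for a name from the list of things; names that differ only in an ending like _2 or _b are one class to them, and where a whole thing is asked for, a point or a joint stands for the part that bears it (a point fixed in the world has none). Each returns a list of dicts, best first, with "score" (0 to 1); they miss things now and then, are a little off and sometimes report something else, mostly with a low value. They report only what shows in the picture. A call takes as long as a camera call. They do not tell look-alikes from the thing itself.
- trace(camera, query): "mask" (400x640 bool, what is visible of it) and "box" ([left, top, right, bottom] in pixels, round what is visible of it).
The state is a dict: "time_s": time; "joint_positions": joint angles; "joint_velocities": joint speeds; "joint_torque": joint torques, N m; "eef_pos": TCP position; "eef_rot": TCP orientation; "force": force on the tool from outside, world axes, zero at the start; "wrist_torque": the same for the moment, N m; "width": finger opening in m; "gripper_force": force on a finger pad.
Only numpy, scipy, OpenCV 4.12 (cv2) and the standard library are available. Lean on these libraries where they do the work, as an engineer would, in place of code of your own. Each camera call takes 0.05 s, during which the arm holds its last target. There are 200 camera calls.

## Task

One of these four look-alike castings has a void inside and is clearly lighter than the other three: find it by its weight and lay it flat on the floor of the blue reject tray. Stack the three sound ones squarely, one on another, in the middle of the dark steel slab and in line with it. Set the castings down without dropping them, and do not shift or knock over anything else on the bench.

Things in the scene. Friction and masses are not known exactly. Their poses are not given: they have to be found in the camera images.
- casting1: one of four castings that look exactly alike: a flat bare-aluminium-coloured block 90 (x) x 60 (y) x 26 (z) mm, flat top and bottom, four dark bolt-hole marks and a turned ring on top; origin at the centre of its underside, x along its length. Three weigh 570 to 680 g; one, with a void inside, weighs 320 to 360 g. Any of the four may be the light one.
- casting2: one of four castings that look exactly alike: a flat bare-aluminium-coloured block 90 (x) x 60 (y) x 26 (z) mm, flat top and bottom, four dark bolt-hole marks and a turned ring on top; origin at the centre of its underside, x along its length. Three weigh 570 to 680 g; one, with a void inside, weighs 320 to 360 g. Any of the four may be the light one.
- casting3: one of four castings that look exactly alike: a flat bare-aluminium-coloured block 90 (x) x 60 (y) x 26 (z) mm, flat top and bottom, four dark bolt-hole marks and a turned ring on top; origin at the centre of its underside, x along its length. Three weigh 570 to 680 g; one, with a void inside, weighs 320 to 360 g. Any of the four may be the light one.
- casting4: one of four castings that look exactly alike: a flat bare-aluminium-coloured block 90 (x) x 60 (y) x 26 (z) mm, flat top and bottom, four dark bolt-hole marks and a turned ring on top; origin at the centre of its underside, x along its length. Three weigh 570 to 680 g; one, with a void inside, weighs 320 to 360 g. Any of the four may be the light one.
- plate: dark bare steel slab fixed on the bench, 130 (x) x 100 (y) x 16 (z) mm; origin at the centre of its underside, on the bench top; may be at the left or right
- tray: open blue plastic reject tray fixed on the bench, 230 (x) x 160 (y) x 45 mm high outside, walls and floor 5 mm thick; origin at the centre of its underside; on the other side of the castings from the steel slab. A small scrap part lies towards its +x end, the rest is free
- can: bystander: upright grey metal can, 56 mm across, 120 mm tall, origin at its foot; stands among the castings
- vblock: bystander: steel V-block 60 (x) x 50 (y) x 40 mm high, origin under its centre; stands among the castings
- jar: bystander: upright white plastic jar, 50 mm across, 80 mm tall, origin at its foot; stands just beyond the slab's +x edge, its centre 125 to 145 mm from the slab's centre
- scrap: bystander: small round scrap part with a stub, 46 mm across, 26 mm tall, lying in the tray; origin under its centre
- screwdriver: bystander: screwdriver lying on the bench beyond the castings, about along y
- brush: bystander: hand brush lying on the bench beyond the castings, about along y
Mind the look-alikes: they are no part of the job. What is shaped like the casting1 but orange or turquoise is not meant.

How it is judged:
By the outcome, as a careful person would: the job done as asked, in the order asked, and still so for the second after the job is handed in, with the robot touching nothing.
It also fails if it takes over 72 s, if anything falls off the work surface, if the arm or the gripper's body presses on something with over 40 N, if the wrist force passes 120 N, or if a joint passes its speed limit or range.

## Working session

There is one attempt and no reset: what is moved stays moved. The work goes in short steps, Python scripts to look and compute and a tool call to move; the robot and the scene stay as the last step left them, time stands still between calls to the robot, and variables do not carry over. Pictures are saved under pics/ and viewed, at most 10 in all, crops included, and the job is handed in when it is done.

Besides the shell and the picture viewer there is one more tool, called after "Emit:" by a JSON object that holds its "fn" and its "kwargs". servo_tool: Moves the arm, as the interface text tells. Its arguments: {"type":"object","properties":{"targets":{"type":"array"},"squeeze":{"type":"number"}},"required":["targets"]}

```bash
mkdir -p pics; cat > h.py <<'E'
import numpy as np, cv2
from station import read_state, capture, job, trace, ctrl
from scipy.spatial.transform import Rotation as Ro
def cam(c):
    f=c["frame"].shape[0]/2/np.tan(np.radians(c["fovy"])/2)
    return f,np.array(c["R"]),np.array(c["t"])
def ray(c,uv,z):
    f,R,t=cam(c); uv=np.atleast_2d(uv).astype(float)
    d=np.c_[(uv[:,0]-c["cx"])/f,(uv[:,1]-c["cy"])/f,np.ones(len(uv))]@R
    o=-R.T@t
    return o+d*((z-o[2])/d[:,2])[:,None]
def save(c,n): cv2.imwrite("pics/"+n,c["frame"][:,:,::-1])
E
python3 - <<'E'
from h import *
s=read_state(); print({k:np.round(v,3) for k,v in s.items()}, ctrl.tip_reach, [a for a in dir(ctrl) if a[0]!='_'])
for n in["top","scene"]:
    c=capture(n); save(c,n+"0.png"); print(n,c["fovy"],c["cx"],c["cy"],np.round(-np.array(c["R"]).T@c["t"],3))
    for q,z in [("casting1",.026),("plate",.016),("tray",.045),("can",.12),("vblock",.04),("jar",.08),("scrap",.03),("screwdriver",.01),("brush",.01)]:
        for r in trace(n,q):
            if r["score"]<.3: continue
            m=r["mask"].astype(np.uint8); cs,_=cv2.findContours(m,0,2)
            P=ray(c,max(cs,key=len)[:,0],z)[:,:2]
            (x,y),(w,h),a=cv2.minAreaRect((P*1000).astype(np.float32))
            print(q,round(r["score"],2),np.round(r["box"]),"xy",round(x),round(y),"wh",round(w),round(h),"a",round(a,1))
E
```

```text
{'time_s': np.float64(0.0), 'joint_positions': array([1.077, 0.049, 0.098, 1.622, 0.   , 1.443]), 'joint_velocities': array([ 0.   , -0.001, -0.   , -0.002,  0.001,  0.   ]), 'joint_torque': array([-0.0000e+00, -3.3878e+01,  3.2002e+01,  2.0000e-02, -0.0000e+00,
       -0.0000e+00]), 'eef_pos': array([0.188, 0.49 , 0.23 ]), 'eef_rot': array([-0.571, -3.088,  0.004]), 'force': array([ 1.214, -0.293, -0.436]), 'wrist_torque': array([ 0.083, -0.046,  0.089]), 'gripper_force': np.float64(0.0), 'width': np.float64(0.085)} 0.025 ['PlanningError', 'tip_reach']
top 43.788833505574935 324.5519301203332 201.9978336336482 [0.338 0.013 1.219]
casting1 0.86 [314. 160. 338. 197.] xy 636 -9 wh 60 94 a 84.4
casting1 0.86 [236. 231. 280. 261.] xy 468 153 wh 94 62 a 77.2
casting1 0.85 [368. 218. 406. 267.] xy 480 -160 wh 65 97 a 65.7
casting1 0.68 [294. 277. 339. 322.] xy 346 16 wh 60 89 a 42.3
casting1 0.68 [226. 275. 264. 321.] xy 344 183 wh 61 92 a 46.3
casting1 0.65 [357. 160. 401. 197.] xy 640 -139 wh 62 92 a 23.9
plate 0.96 [440. 185. 488. 241.] xy 550 -351 wh 134 106 a 4.7
tray 0.59 [116. 156. 
[... 834 characters left out ...]
88. 323.] xy 782 124 wh 192 30 a 86.4
plate 0.91 [151. 157. 204. 202.] xy 554 -350 wh 136 107 a 3.2
tray 0.94 [413. 180. 518. 293.] xy 563 369 wh 162 253 a 72.6
can 0.79 [307. 148. 329. 192.] xy 506 2 wh 129 52 a 12.7
vblock 0.64 [351. 224. 381. 258.] xy 628 136 wh 75 61 a 20.4
jar 0.74 [129. 207. 162. 237.] xy 704 -347 wh 96 48 a 55.5
jar 0.63 [306. 292. 391. 320.] xy 798 82 wh 92 25 a 83.3
jar 0.54 [228. 211. 265. 241.] xy 671 -123 wh 68 85 a 23.0
jar 0.45 [149. 161. 207. 203.] xy 590 -315 wh 126 99 a 3.7
scrap 0.77 [438. 251. 463. 267.] xy 627 341 wh 45 43 a 1.5
screwdriver 0.86 [302. 289. 388. 318.] xy 780 126 wh 196 26 a 84.9
brush 0.77 [196. 267. 283. 301.] xy 777 -125 wh 203 46 a 89.5
```

```bash
python3 - <<'E'
import cv2
i=cv2.imread("pics/top0.png")[100:340,100:500]
cv2.imwrite("pics/top0c.png",cv2.resize(i,None,fx=2,fy=2,interpolation=cv2.INTER_CUBIC))
E
```

```text
(no output)
```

View pics/top0c.png

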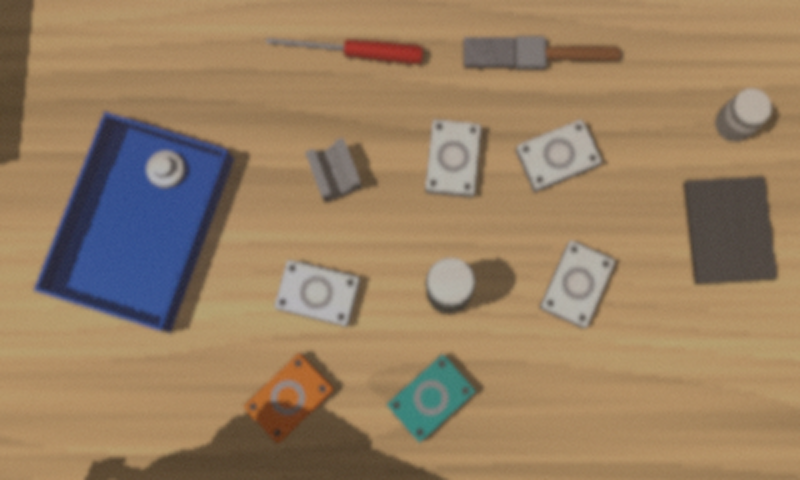

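View pics/scene0.png

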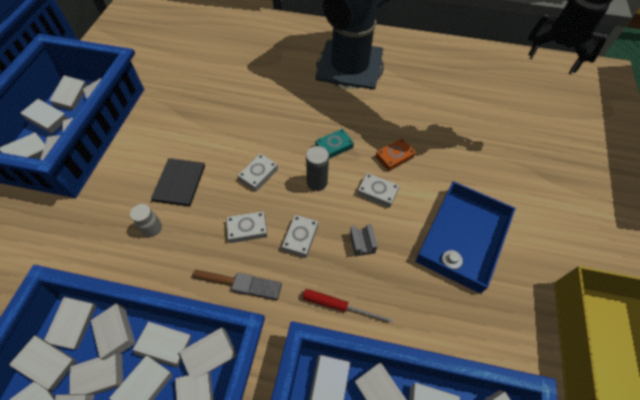

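The top view, cropped at 2x, shows the tray at the left with the scrap in its upper end and the slab at the right with the jar beyond it. The four aluminium castings in crop pixels are at (455,157), (560,155), (578,283) and (317,292). The orange one (290,397) and the turquoise one (432,397) are decoys. The scene picture agrees with this.

Next I'll fit box models to the masks in both views.

```bash
cat >> h.py <<'E'
from scipy.optimize import least_squares
def box(p,dim):
    x,y,a=p; L,W,z0,z1=dim
    c=np.array([[sx*L/2,sy*W/2,z] for sx in(-1,1) for sy in(-1,1) for z in(z0,z1)])
    R=Ro.from_euler("z",a).as_matrix(); return c@R.T+[x,y,0]
def proj(c,P):
    f,R,t=cam(c); q=P@R.T+t; return np.c_[q[:,0]/q[:,2]*f+c["cx"],q[:,1]/q[:,2]*f+c["cy"]]
def contour(m):
    cs,_=cv2.findContours(m.astype(np.uint8),0,cv2.CHAIN_APPROX_NONE)
    k=max(cs,key=len)[:,0]; k=k[(k[:,0]>1)&(k[:,0]<638)&(k[:,1]>1)&(k[:,1]<398)]
    return k
def fit(obs,dim,p0):
    """obs: [(capture,mask)] -> x,y,yaw from silhouettes of a box; residual rms px"""
    K=[(c,contour(m)) for c,m in obs]
    def r(p):
        o=[]
        for c,k in K:
            h=cv2.convexHull(proj(c,box(p,dim)).astype(np.float32))
            o+=[cv2.pointPolygonTest(h,(float(u),float(v)),True)-.5 for u,v in k]
        return np.array(o)
    s=least_squares(r,p0,loss="soft_l1",diff_step=1e-3,x_scale=[.01,.01,.05])
    return s.x,np.sqrt(np.mean(s.fun**2))
def near(n,c,q,xy,z):
    """mask of class q nearest the expected world point"""
    e=proj(c,np.array([[*xy,z]]))[0]; b=None
    for r in trace(n,q):
        B=np.array(r["box"]); d=np.hypot(*((B[:2]+B[2:])/2-e))-20*r["score"]
        if r["score"]>.25 and (b is None or d<b[0]): b=(d,r["mask"])
    return b[1]
D=dict(casting=(.09,.06,0,.026),plate=(.13,.1,0,.016),tray=(.23,.16,0,.045))
E
python3 - <<'E'
from h import *
C={n:capture(n) for n in("top","scene","wrist")}
save(C["wrist"],"w0.png")
s=read_state(); T=Ro.from_rotvec(s["eef_rot"]).as_matrix(); print("tool axes\n",T.round(3))
w=C["wrist"]; o=-np.array(w["R"]).T@w["t"]; print("wristcam in tool",(T.T@(o-s["eef_pos"])).round(4),(np.array(w["R"])@T).round(2),w["fovy"])
for q,xy,a in [("A",(.636,-.009),-6),("B",(.64,-.139),114),("C",(.48,-.16),-24),("D",(.468,.153),77),("plate",(.55,-.35),4),("tray",(.555,.369),-17)]:
    k=q if len(q)>1 else "casting"; qq=k if k!="casting" else "casting1"
    for names in (("top",),("scene",),("top","scene")):
        p,e=fit([(C[n],near(n,C[n],qq,xy,.02)) for n in names],D[k],[*xy,np.radians(a)])
        print(q,names,p[:2].round(4),np.degrees(p[2]).round(1),e.round(2))
E
```

```text
tool axes
 [[-0.934  0.358  0.   ]
 [ 0.358  0.934  0.   ]
 [-0.     0.    -1.   ]]
wristcam in tool [ 7.130e-02 -1.000e-04 -1.427e-01] [[-0.    1.    0.  ]
 [-0.96 -0.   -0.28]
 [-0.28 -0.    0.96]] 68.80602685418944
A ('top',) [ 0.6402 -0.0092] -4.3 0.72
A ('scene',) [ 0.6365 -0.0095] -5.5 0.37
A ('top', 'scene') [ 0.638  -0.0093] -4.9 0.73
B ('top',) [ 0.6435 -0.1407] 111.7 0.57
B ('scene',) [ 0.6403 -0.1414] 113.6 0.67
B ('top', 'scene') [ 0.6422 -0.1409] 112.1 0.79
C ('top',) [ 0.4819 -0.1599] -23.6 0.4
C ('scene',) [ 0.4794 -0.1618] -25.7 0.35
C ('top', 'scene') [ 0.4811 -0.1605] -24.0 0.56
D ('top',) [0.4703 0.1544] 75.5 0.48
D ('scene',) [0.4672 0.1527] 77.1 0.38
D ('top', 'scene') [0.4691 0.1536] 76.2 0.65
plate ('top',) [ 0.5513 -0.3527] 3.7 0.48
plate ('scene',) [ 0.5488 -0.3542] 4.3 0.52
plate ('top', 'scene') [ 0.5504 -0.3532] 4.0 0.62
tray ('top',) [0.554  0.3749] -17.2 0.36
tray ('scene',) [0.5515 0.374 ] -17.2 0.51
tray ('top', 'scene') [0.5529 0.3744] -17.3 0.58
```

```bash
cat >> h.py <<'E'
import json,sys
def plan(x,y,z,yawy=None,n=None,g=-1,p=None,phi=None):
    """rows from the present (or given) tool pose to x,y,z with tool y at yawy deg"""
    s=read_state(); T=Ro.from_rotvec(s["eef_rot"]).as_matrix()
    p=s["eef_pos"] if p is None else np.array(p)
    phi=np.arctan2(T[1,1],T[0,1]) if phi is None else np.radians(phi)
    dpsi=0 if yawy is None else np.radians(yawy)-phi
    dpsi=(dpsi+np.pi)%(2*np.pi)-np.pi
    d=np.array([x,y,z])-p
    n=n or max(1,int(np.ceil(max(np.linalg.norm(d)/.038,abs(dpsi)/.12))))
    rows=[]
    for k in range(n):
        f=phi+dpsi*k/n; X=np.array([-np.sin(f),np.cos(f),0]); Y=np.array([np.cos(f),np.sin(f),0])
        u=d/n; rows.append({"slide":[round(float(v),4) for v in(u@X,u@Y,-u[2])],"turn":[0,0,round(-float(dpsi)/n,4)],"gripper":g})
    print(n,"rows; from",p.round(4),"phi",np.degrees(phi).round(2)); print(json.dumps(rows,separators=(",",":")))
E
python3 -c "
from h import *
plan(.469,.1536,.12,166.2)"
```

```text
15 rows; from [0.1878 0.4902 0.2313] phi 69.04
[{"slide":[-0.0255,-0.0143,0.0074],"turn":[0,0,-0.1131],"gripper":-1},{"slide":[-0.0238,-0.017,0.0074],"turn":[0,0,-0.1131],"gripper":-1},{"slide":[-0.0217,-0.0196,0.0074],"turn":[0,0,-0.1131],"gripper":-1},{"slide":[-0.0193,-0.0219,0.0074],"turn":[0,0,-0.1131],"gripper":-1},{"slide":[-0.0167,-0.024,0.0074],"turn":[0,0,-0.1131],"gripper":-1},{"slide":[-0.0139,-0.0257,0.0074],"turn":[0,0,-0.1131],"gripper":-1},{"slide":[-0.0109,-0.0271,0.0074],"turn":[0,0,-0.1131],"gripper":-1},{"slide":[-0.0078,-0.0282,0.0074],"turn":[0,0,-0.1131],"gripper":-1},{"slide":[-0.0046,-0.0289,0.0074],"turn":[0,0,-0.1131],"gripper":-1},{"slide":[-0.0013,-0.0292,0.0074],"turn":[0,0,-0.1131],"gripper":-1},{"slide":[0.002,-0.0292,0.0074],"turn":[0,0,-0.1131],"gripper":-1},{"slide":[0.0053,-0.0288,0.0074],"turn":[0,0,-0.1131],"gripper":-1},{"slide":[0.0085,-0.028,0.0074],"turn":[0,0,-0.1131],"gripper":-1},{"slide":[0.0116,-0.0268,0.0074],"turn":[0,0,-0.1131],"gripper":-1},{"slide":[0.0146,-0.0254,0.0074],"turn":[0,0,-0.1131],"gripper":-1}]
```

Emit:
{"fn": "servo_tool", "kwargs": {"targets": [{"slide": [-0.0255, -0.0145, 0.0075], "turn": [0, 0, -0.113], "gripper": -1}, {"slide": [-0.024, -0.017, 0.0075], "turn": [0, 0, -0.113], "gripper": -1}, {"slide": [-0.0215, -0.0195, 0.0075], "turn": [0, 0, -0.113], "gripper": -1}, {"slide": [-0.0195, -0.022, 0.0075], "turn": [0, 0, -0.113], "gripper": -1}, {"slide": [-0.0165, -0.024, 0.0075], "turn": [0, 0, -0.113], "gripper": -1}, {"slide": [-0.014, -0.0255, 0.0075], "turn": [0, 0, -0.113], "gripper": -1}, {"slide": [-0.011, -0.027, 0.0075], "turn": [0, 0, -0.113], "gripper": -1}, {"slide": [-0.008, -0.028, 0.0075], "turn": [0, 0, -0.113], "gripper": -1}, {"slide": [-0.0045, -0.029, 0.0075], "turn": [0, 0, -0.113], "gripper": -1}, {"slide": [-0.0015, -0.029, 0.0075], "turn": [0, 0, -0.113], "gripper": -1}, {"slide": [0.002, -0.029, 0.0075], "turn": [0, 0, -0.113], "gripper": -1}, {"slide": [0.0055, -0.029, 0.0075], "turn": [0, 0, -0.113], "gripper": -1}]}}

```text
time_s: 3.35
eef_pos: [0.4135, 0.2201, 0.1411]
eef_rot: [-1.5, 2.76, 0.0]
force: [0.9, 0.2, 0.5]
width: 0.0852
gripper_force: 0.0
```

Emit:
{"fn": "servo_tool", "kwargs": {"targets": [{"slide": [0.0085, -0.028, 0.007], "turn": [0, 0, -0.113], "gripper": -1}, {"slide": [0.0115, -0.027, 0.007], "turn": [0, 0, -0.113], "gripper": -1}, {"slide": [0.0145, -0.0255, 0.007], "turn": [0, 0, -0.113], "gripper": -1}, {"slide": [0, 0, 0], "turn": [0, 0, 0], "gripper": -1}, {"slide": [0, 0, 0], "turn": [0, 0, 0], "gripper": -1}]}}

```text
time_s: 3.77
eef_pos: [0.4694, 0.1527, 0.1196]
eef_rot: [1.932, -2.476, -0.002]
force: [-0.1, 0.3, 0.4]
width: 0.0855
gripper_force: 0.0
```

```bash
cat >> h.py <<'E'
def look(name,xy,a,kind="casting"):
    """fit a thing in the wrist picture"""
    c=capture("wrist"); save(c,name)
    p,e=fit([(c,near("wrist",c,"casting1" if kind=="casting" else kind,xy,.02))],D[kind],[*xy,np.radians(a)])
    print(kind,p[:2].round(4),np.degrees(p[2]).round(2),"rms",e.round(2)); return p
E
python3 -c "
from h import *
s=read_state();print(s['time_s'],s['eef_pos'],s['force'])
p=look('w1.png',(.469,.1536),76.2)
plan(p[0],p[1],.028,np.degrees(p[2])+90)"
```

```text
3.7667 [0.46936808 0.15270631 0.1196411 ] [-0.07317744  0.27837439  0.41765797]
casting [0.4663 0.1533] 76.31 rms 0.9
3 rows; from [0.4689 0.1542 0.1205] phi 166.1
[{"slide":[0.0005,0.0008,0.0308],"turn":[0,0,-0.0012],"gripper":-1},{"slide":[0.0005,0.0008,0.0308],"turn":[0,0,-0.0012],"gripper":-1},{"slide":[0.0005,0.0008,0.0308],"turn":[0,0,-0.0012],"gripper":-1}]
```

Emit:
{"fn": "servo_tool", "kwargs": {"targets": [{"slide": [0, 0, 0.03], "turn": [0, 0, 0], "gripper": -1}, {"slide": [0.001, 0.001, 0.03], "turn": [0, 0, 0], "gripper": -1}, {"slide": [0, 0.001, 0.022], "turn": [0, 0, 0], "gripper": -1}, {"slide": [0, 0, 0.01], "turn": [0, 0, 0], "gripper": -1}, {"slide": [0, 0, 0], "turn": [0, 0, 0], "gripper": 1}, {"slide": [0, 0, 0], "turn": [0, 0, 0], "gripper": 1}, {"slide": [0, 0, 0], "turn": [0, 0, 0], "gripper": 1}, {"slide": [0, 0, 0], "turn": [0, 0, 0], "gripper": 1}, {"slide": [0, 0, 0], "turn": [0, 0, 0], "gripper": 1}], "squeeze": 50}}

```text
time_s: 4.62
eef_pos: [0.4686, 0.1538, 0.0302]
eef_rot: [-1.936, 2.47, -0.003]
force: [0.2, -0.3, 0.2]
width: 0.0256
gripper_force: 0.0
```

```bash
python3 -c "
from h import *
s=read_state();print(s['time_s'],s['eef_pos'],s['force'],s['width'],s['gripper_force'])
c=capture('wrist');save(c,'w2.png')"
```

```text
4.6167 [0.46860013 0.15375961 0.03022701] [ 0.19260953 -0.31721681  0.22714926] 0.02556219593435432 0.0
```

View pics/w2.png

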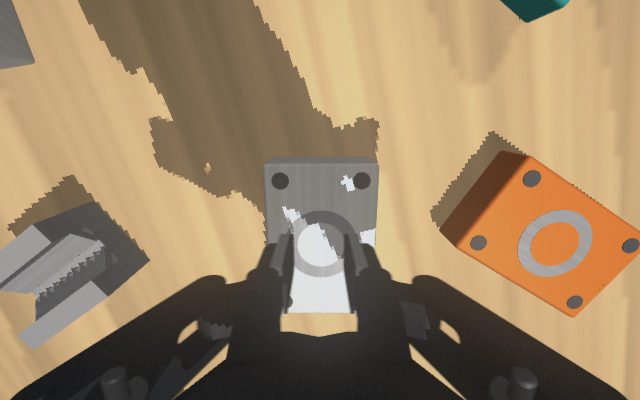

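Emit:
{"fn": "servo_tool", "kwargs": {"targets": [{"slide": [0, 0, 0], "turn": [0, 0, 0], "gripper": -1}, {"slide": [0, 0, 0], "turn": [0, 0, 0], "gripper": -1}, {"slide": [0, 0, 0], "turn": [0, 0, 0], "gripper": -1}, {"slide": [0, 0, 0.003], "turn": [0, 0, 0], "gripper": -1}, {"slide": [0, 0, 0.003], "turn": [0, 0, 0], "gripper": -1}, {"slide": [0, 0, 0], "turn": [0, 0, 0], "gripper": -1}]}}

```text
time_s: 5.17
eef_pos: [0.4663, 0.1532, 0.0213]
eef_rot: [1.937, -2.472, -0.001]
force: [0.3, -0.1, 0.3]
width: 0.0849
gripper_force: 0.0
```

```bash
python3 -c "
from h import *
s=read_state();print(s['time_s'],s['eef_pos'],s['force'],s['width'],s['gripper_force'],ctrl.tip_reach)
c=capture('wrist');save(c,'w3.png')"
```

```text
5.1667 [0.46626763 0.15319271 0.02129318] [ 0.27143957 -0.07285985  0.33923195] 0.08486301385764027 0.0 0.025
```

View pics/w3.png

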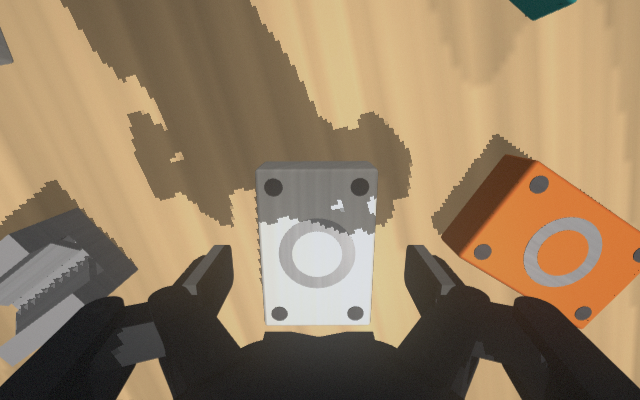

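The first close at TCP z≈30 mm shut above the casting: in w2 the jaws sit inside its outline. In w3 the open pads, at (225,265) and (415,265), straddle the casting. I'll go lower in small steps and watch the force.

Emit:
{"fn": "servo_tool", "kwargs": {"targets": [{"slide": [0, 0, 0.003], "turn": [0, 0, 0], "gripper": -1}, {"slide": [0, 0, 0.003], "turn": [0, 0, 0], "gripper": -1}, {"slide": [0, 0, 0], "turn": [0, 0, 0], "gripper": -1}]}}

```text
time_s: 5.47
eef_pos: [0.4664, 0.1533, 0.0154]
eef_rot: [1.937, -2.472, -0.001]
force: [0.4, 0.3, 0.2]
width: 0.0853
gripper_force: 0.0
```

Emit:
{"fn": "servo_tool", "kwargs": {"targets": [{"slide": [0, 0, 0], "turn": [0, 0, 0], "gripper": -0.2}, {"slide": [0, 0, 0], "turn": [0, 0, 0], "gripper": 0.2}, {"slide": [0, 0, 0], "turn": [0, 0, 0], "gripper": 0.2}], "squeeze": 40}}

```text
time_s: 5.72
eef_pos: [0.4676, 0.1534, 0.0168]
eef_rot: [-1.937, 2.472, -0.001]
force: [0.9, -0.8, 1.1]
width: 0.0585
gripper_force: 44.2
```

Emit:
{"fn": "servo_tool", "kwargs": {"targets": [{"slide": [0, 0, 0], "turn": [0, 0, 0], "gripper": 1}, {"slide": [0, 0, -0.007], "turn": [0, 0, 0], "gripper": 1}, {"slide": [0, 0, -0.013], "turn": [0, 0, 0], "gripper": 1}, {"slide": [0, 0, -0.01], "turn": [0, 0, 0], "gripper": 1}, {"slide": [0, 0, 0], "turn": [0, 0, 0], "gripper": 1}, {"slide": [0, 0, 0], "turn": [0, 0, 0], "gripper": 1}, {"slide": [0, 0, 0], "turn": [0, 0, 0], "gripper": 1}]}}

```text
time_s: 6.3
eef_pos: [0.4664, 0.1533, 0.0456]
eef_rot: [1.937, -2.472, -0.001]
force: [-0.4, 0.9, -6.4]
width: 0.0582
gripper_force: 45.1
```

```bash
python3 -c "
from h import *
for i in range(3):
  s=read_state();c=capture('wrist');print(s['time_s'],s['eef_pos'],s['force'],s['width'],s['gripper_force'],s['wrist_torque'])
save(c,'w4.png')"
```

```text
6.3 [0.46641436 0.15328926 0.04560098] [-0.44541928  0.92778681 -6.37208883] 0.05822659866794799 45.055270940065384 [ 0.03198717  0.04209684 -0.02486871]
6.35 [0.46619193 0.15324413 0.04534748] [ 0.29181638  1.19947075 -5.91261544] 0.05821688057578312 45.05576848983765 [ 0.00661384  0.00109333 -0.03863555]
6.4 [0.46610628 0.15322584 0.04524449] [-0.09988371  0.15027083 -7.11479007] 0.05829171922808559 45.05634158849716 [-0.0025295   0.01761792  0.00432612]
```

View pics/w4.png

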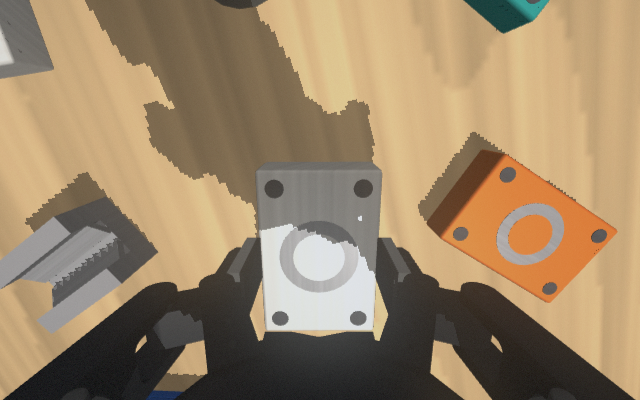

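The casting is held level in w4, centred at about (320,250). The force reads about 6.5 N, so D is sound. I'll set it back exactly where it was and weigh A.

Emit:
{"fn": "servo_tool", "kwargs": {"targets": [{"slide": [0, 0, 0.01], "turn": [0, 0, 0], "gripper": 1}, {"slide": [0, 0, 0.013], "turn": [0, 0, 0], "gripper": 1}, {"slide": [0, 0, 0.006], "turn": [0, 0, 0], "gripper": 1}, {"slide": [0, 0, 0.001], "turn": [0, 0, 0], "gripper": 1}, {"slide": [0, 0, 0], "turn": [0, 0, 0], "gripper": -1}, {"slide": [0, 0, 0], "turn": [0, 0, 0], "gripper": -1}, {"slide": [0, 0, 0], "turn": [0, 0, 0], "gripper": -1}, {"slide": [0, 0, -0.025], "turn": [0, 0, 0], "gripper": -1}, {"slide": [0, 0, -0.037], "turn": [0, 0, 0], "gripper": -1}, {"slide": [0, 0, -0.037], "turn": [0, 0, 0], "gripper": -1}, {"slide": [0, 0, -0.03], "turn": [0, 0, 0], "gripper": -1}]}}

```text
time_s: 7.37
eef_pos: [0.4681, 0.1536, 0.1486]
eef_rot: [-1.935, 2.47, -0.003]
force: [1.3, -0.5, -0.0]
width: 0.0855
gripper_force: 0.0
```

```bash
python3 -c "
from h import *
plan(.638,-.0093,.11,85.1,p=(.4662,.1533,.145))"
```

```text
12 rows; from [0.4662 0.1533 0.145 ] phi 166.16
[{"slide":[0.0097,-0.0171,0.0029],"turn":[0,0,0.1179],"gripper":-1},{"slide":[0.0076,-0.0182,0.0029],"turn":[0,0,0.1179],"gripper":-1},{"slide":[0.0055,-0.0189,0.0029],"turn":[0,0,0.1179],"gripper":-1},{"slide":[0.0032,-0.0195,0.0029],"turn":[0,0,0.1179],"gripper":-1},{"slide":[0.0009,-0.0197,0.0029],"turn":[0,0,0.1179],"gripper":-1},{"slide":[-0.0014,-0.0197,0.0029],"turn":[0,0,0.1179],"gripper":-1},{"slide":[-0.0037,-0.0194,0.0029],"turn":[0,0,0.1179],"gripper":-1},{"slide":[-0.006,-0.0188,0.0029],"turn":[0,0,0.1179],"gripper":-1},{"slide":[-0.0082,-0.0179,0.0029],"turn":[0,0,0.1179],"gripper":-1},{"slide":[-0.0102,-0.0169,0.0029],"turn":[0,0,0.1179],"gripper":-1},{"slide":[-0.0121,-0.0155,0.0029],"turn":[0,0,0.1179],"gripper":-1},{"slide":[-0.0139,-0.014,0.0029],"turn":[0,0,0.1179],"gripper":-1}]
```

Emit:
{"fn": "servo_tool", "kwargs": {"targets": [{"slide": [0.0095, -0.017, 0.003], "turn": [0, 0, 0.118], "gripper": -1}, {"slide": [0.0075, -0.018, 0.003], "turn": [0, 0, 0.118], "gripper": -1}, {"slide": [0.0055, -0.019, 0.003], "turn": [0, 0, 0.118], "gripper": -1}, {"slide": [0.003, -0.0195, 0.003], "turn": [0, 0, 0.118], "gripper": -1}, {"slide": [0.001, -0.0195, 0.003], "turn": [0, 0, 0.118], "gripper": -1}, {"slide": [-0.0015, -0.0195, 0.003], "turn": [0, 0, 0.118], "gripper": -1}, {"slide": [-0.0035, -0.0195, 0.003], "turn": [0, 0, 0.118], "gripper": -1}, {"slide": [-0.006, -0.019, 0.003], "turn": [0, 0, 0.118], "gripper": -1}, {"slide": [-0.008, -0.018, 0.003], "turn": [0, 0, 0.118], "gripper": -1}, {"slide": [-0.01, -0.017, 0.003], "turn": [0, 0, 0.118], "gripper": -1}, {"slide": [-0.012, -0.0155, 0.003], "turn": [0, 0, 0.118], "gripper": -1}, {"slide": [-0.014, -0.014, 0.003], "turn": [0, 0, 0.118], "gripper": -1}]}}

```text
time_s: 8.37
eef_pos: [0.6395, -0.0101, 0.1098]
eef_rot: [0.145, 3.136, -0.0]
force: [0.6, 0.6, -0.2]
width: 0.0856
gripper_force: 0.0
```

Emit:
{"fn": "servo_tool", "kwargs": {"targets": [{"slide": [0, 0, 0], "turn": [0, 0, 0], "gripper": -1}, {"slide": [0, 0, 0], "turn": [0, 0, 0], "gripper": -1}]}}

```text
time_s: 8.53
eef_pos: [0.6389, -0.0101, 0.1092]
eef_rot: [0.137, 3.138, 0.0]
force: [-1.1, -0.4, -0.3]
width: 0.0855
gripper_force: 0.0
```

```bash
python3 -c "
from h import *
p=look('w5.png',(.638,-.0093),-4.9)
plan(p[0],p[1],.015,np.degrees(p[2])+90)"
```

```text
casting [ 0.6351 -0.0099] -5.23 rms 0.63
3 rows; from [ 0.6381 -0.009   0.1097] phi 85.1
[{"slide":[0.001,-0.0004,0.0316],"turn":[0,0,0.0019],"gripper":-1},{"slide":[0.001,-0.0004,0.0316],"turn":[0,0,0.0019],"gripper":-1},{"slide":[0.001,-0.0004,0.0316],"turn":[0,0,0.0019],"gripper":-1}]
```

Emit:
{"fn": "servo_tool", "kwargs": {"targets": [{"slide": [0.001, -0.001, 0.035], "turn": [0, 0, 0.005], "gripper": -1}, {"slide": [0.001, 0, 0.035], "turn": [0, 0, 0], "gripper": -1}, {"slide": [0.001, 0, 0.019], "turn": [0, 0, 0], "gripper": -1}, {"slide": [0, 0, 0.006], "turn": [0, 0, 0], "gripper": -1}, {"slide": [0, 0, 0], "turn": [0, 0, 0], "gripper": 0.2}, {"slide": [0, 0, 0], "turn": [0, 0, 0], "gripper": 0.2}, {"slide": [0, 0, 0], "turn": [0, 0, 0], "gripper": 1}, {"slide": [0, 0, -0.01], "turn": [0, 0, 0], "gripper": 1}, {"slide": [0, 0, -0.015], "turn": [0, 0, 0], "gripper": 1}, {"slide": [0, 0, 0], "turn": [0, 0, 0], "gripper": 1}, {"slide": [0, 0, 0], "turn": [0, 0, 0], "gripper": 1}, {"slide": [0, 0, 0], "turn": [0, 0, 0], "gripper": 1}]}}

```text
time_s: 9.63
eef_pos: [0.6351, -0.0101, 0.0392]
eef_rot: [-0.144, -3.138, -0.0]
force: [0.8, -0.5, -6.7]
width: 0.0584
gripper_force: 45.0
```

Emit:
{"fn": "servo_tool", "kwargs": {"targets": [{"slide": [0, 0, 0.012], "turn": [0, 0, 0], "gripper": 1}, {"slide": [0, 0, 0.011], "turn": [0, 0, 0], "gripper": 1}, {"slide": [0, 0, 0.002], "turn": [0, 0, 0], "gripper": 1}, {"slide": [0, 0, 0], "turn": [0, 0, 0], "gripper": -1}, {"slide": [0, 0, 0], "turn": [0, 0, 0], "gripper": -1}, {"slide": [0, 0, 0], "turn": [0, 0, 0], "gripper": -1}, {"slide": [0, 0, -0.025], "turn": [0, 0, 0], "gripper": -1}, {"slide": [0, 0, -0.037], "turn": [0, 0, 0], "gripper": -1}, {"slide": [0, 0, -0.037], "turn": [0, 0, 0], "gripper": -1}]}}

```text
time_s: 10.38
eef_pos: [0.6333, -0.0099, 0.1119]
eef_rot: [-0.144, -3.133, -0.001]
force: [1.6, 0.1, 1.5]
width: 0.0855
gripper_force: 0.0
```

```bash
python3 -c "
from h import *
plan(.481,-.1605,.11,66,p=(.6355,-.0097,.114))"
```

```text
6 rows; from [ 0.6355 -0.0097  0.114 ] phi 84.74
[{"slide":[0.0233,-0.0274,0.0007],"turn":[0,0,0.0545],"gripper":-1},{"slide":[0.0218,-0.0286,0.0007],"turn":[0,0,0.0545],"gripper":-1},{"slide":[0.0202,-0.0298,0.0007],"turn":[0,0,0.0545],"gripper":-1},{"slide":[0.0186,-0.0308,0.0007],"turn":[0,0,0.0545],"gripper":-1},{"slide":[0.0169,-0.0318,0.0007],"turn":[0,0,0.0545],"gripper":-1},{"slide":[0.0151,-0.0327,0.0007],"turn":[0,0,0.0545],"gripper":-1}]
```

Emit:
{"fn": "servo_tool", "kwargs": {"targets": [{"slide": [0.0235, -0.0275, 0.001], "turn": [0, 0, 0.0545], "gripper": -1}, {"slide": [0.022, -0.0285, 0.001], "turn": [0, 0, 0.0545], "gripper": -1}, {"slide": [0.02, -0.03, 0.001], "turn": [0, 0, 0.0545], "gripper": -1}, {"slide": [0.0185, -0.031, 0.001], "turn": [0, 0, 0.0545], "gripper": -1}, {"slide": [0.017, -0.032, 0], "turn": [0, 0, 0.0545], "gripper": -1}, {"slide": [0.018, -0.034, 0], "turn": [0, 0, 0.0545], "gripper": -1}, {"slide": [0, 0, 0.02], "turn": [0, 0, 0], "gripper": -1}]}}

```text
time_s: 10.97
eef_pos: [0.4758, -0.1669, 0.0931]
eef_rot: [0.664, 3.065, -0.008]
force: [1.4, 0.3, 0.9]
width: 0.0853
gripper_force: 0.0
```

Emit:
{"fn": "servo_tool", "kwargs": {"targets": [{"slide": [0, 0, 0.035], "turn": [0, 0, 0], "gripper": -1}, {"slide": [0, 0, 0.03], "turn": [0, 0, 0], "gripper": -1}, {"slide": [0, 0, 0.009], "turn": [0, 0, 0], "gripper": -1}, {"slide": [0, 0, 0.002], "turn": [0, 0, 0], "gripper": 0.2}, {"slide": [0, 0, 0], "turn": [0, 0, 0], "gripper": 0.2}, {"slide": [0, 0, 0], "turn": [0, 0, 0], "gripper": 1}, {"slide": [0, 0, 0], "turn": [0, 0, 0], "gripper": 1}, {"slide": [0, 0, -0.01], "turn": [0, 0, 0], "gripper": 1}, {"slide": [0, 0, -0.015], "turn": [0, 0, 0], "gripper": 1}, {"slide": [0, 0, 0], "turn": [0, 0, 0], "gripper": 1}, {"slide": [0, 0, 0], "turn": [0, 0, 0], "gripper": 1}, {"slide": [0, 0, 0], "turn": [0, 0, 0], "gripper": 1}]}}

```text
time_s: 11.97
eef_pos: [0.4774, -0.1618, 0.0387]
eef_rot: [0.653, 3.072, -0.0]
force: [0.4, -0.3, -3.6]
width: 0.0592
gripper_force: 44.6
```

C reads 3.6 N, so it is the light one. I'll carry it to the tray, high over the can.

```bash
python3 -c "
from h import *
s=read_state();print(s['eef_pos'])
plan(.5085,.3874,.179,72.7,p=(.4772,-.1612,.179),n=15,g=1)"
```

```text
[ 0.47735308 -0.16175277  0.03868749]
15 rows; from [ 0.4772 -0.1612  0.179 ] phi 66.01
[{"slide":[0.013,0.0343,-0.0],"turn":[0,0,-0.0078],"gripper":1},{"slide":[0.0127,0.0344,-0.0],"turn":[0,0,-0.0078],"gripper":1},{"slide":[0.0124,0.0345,-0.0],"turn":[0,0,-0.0078],"gripper":1},{"slide":[0.0122,0.0346,-0.0],"turn":[0,0,-0.0078],"gripper":1},{"slide":[0.0119,0.0346,-0.0],"turn":[0,0,-0.0078],"gripper":1},{"slide":[0.0116,0.0347,-0.0],"turn":[0,0,-0.0078],"gripper":1},{"slide":[0.0113,0.0348,-0.0],"turn":[0,0,-0.0078],"gripper":1},{"slide":[0.0111,0.0349,-0.0],"turn":[0,0,-0.0078],"gripper":1},{"slide":[0.0108,0.035,-0.0],"turn":[0,0,-0.0078],"gripper":1},{"slide":[0.0105,0.0351,-0.0],"turn":[0,0,-0.0078],"gripper":1},{"slide":[0.0103,0.0352,-0.0],"turn":[0,0,-0.0078],"gripper":1},{"slide":[0.01,0.0352,-0.0],"turn":[0,0,-0.0078],"gripper":1},{"slide":[0.0097,0.0353,-0.0],"turn":[0,0,-0.0078],"gripper":1},{"slide":[0.0094,0.0354,-0.0],"turn":[0,0,-0.0078],"gripper":1},{"slide":[0.0092,0.0355,-0.0],"turn":[0,0,-0.0078],"gripper":1}]
```

Emit:
{"fn": "servo_tool", "kwargs": {"targets": [{"slide": [0, 0, -0.025], "turn": [0, 0, 0], "gripper": 1}, {"slide": [0, 0, -0.038], "turn": [0, 0, 0], "gripper": 1}, {"slide": [0, 0, -0.038], "turn": [0, 0, 0], "gripper": 1}, {"slide": [0.013, 0.0343, -0.025], "turn": [0, 0, -0.008], "gripper": 1}, {"slide": [0.0127, 0.0344, -0.014], "turn": [0, 0, -0.008], "gripper": 1}, {"slide": [0.0124, 0.0345, 0], "turn": [0, 0, -0.008], "gripper": 1}, {"slide": [0.0122, 0.0345, 0], "turn": [0, 0, -0.008], "gripper": 1}, {"slide": [0.012, 0.0345, 0], "turn": [0, 0, -0.008], "gripper": 1}, {"slide": [0.0116, 0.0347, 0], "turn": [0, 0, -0.008], "gripper": 1}, {"slide": [0.0114, 0.0348, 0], "turn": [0, 0, -0.008], "gripper": 1}, {"slide": [0.0111, 0.0349, 0], "turn": [0, 0, -0.008], "gripper": 1}, {"slide": [0.0108, 0.035, 0], "turn": [0, 0, -0.008], "gripper": 1}]}}

```text
time_s: 12.97
eef_pos: [0.4944, 0.1669, 0.1758]
eef_rot: [-0.541, -3.093, 0.001]
force: [0.6, -0.4, -3.6]
width: 0.0587
gripper_force: 45.2
```

Emit:
{"fn": "servo_tool", "kwargs": {"targets": [{"slide": [0.0105, 0.035, 0], "turn": [0, 0, -0.008], "gripper": 1}, {"slide": [0.0103, 0.035, 0], "turn": [0, 0, -0.008], "gripper": 1}, {"slide": [0.01, 0.035, 0], "turn": [0, 0, -0.008], "gripper": 1}, {"slide": [0.0097, 0.0353, 0], "turn": [0, 0, -0.008], "gripper": 1}, {"slide": [0.0094, 0.0354, 0], "turn": [0, 0, -0.008], "gripper": 1}, {"slide": [0.0092, 0.0355, 0], "turn": [0, 0, -0.008], "gripper": 1}, {"slide": [0, 0, 0.035], "turn": [0, 0, 0], "gripper": 1}, {"slide": [0, 0, 0.035], "turn": [0, 0, 0], "gripper": 1}, {"slide": [0, 0, 0], "turn": [0, 0, 0], "gripper": 1}, {"slide": [0, 0, 0], "turn": [0, 0, 0], "gripper": 1}]}}

```text
time_s: 13.8
eef_pos: [0.5029, 0.382, 0.101]
eef_rot: [-0.466, -3.097, 0.013]
force: [0.2, -0.0, -2.3]
width: 0.0589
gripper_force: 45.6
```

```bash
python3 -c "
from h import *
c=capture('wrist');save(c,'w6.png')
plan(.5085,.3874,.02,72.7)
for r in trace('wrist','tray')[:2]: print(r['score'],r['box'])"
```

```text
3 rows; from [0.5058 0.3833 0.1052] phi 72.87
[{"slide":[-0.0005,0.0016,0.0284],"turn":[0,0,0.001],"gripper":-1},{"slide":[-0.0005,0.0016,0.0284],"turn":[0,0,0.001],"gripper":-1},{"slide":[-0.0005,0.0016,0.0284],"turn":[0,0,0.001],"gripper":-1}]
0.84 [215.1, 117.5, 450.2, 340.5]
```

View pics/w6.png

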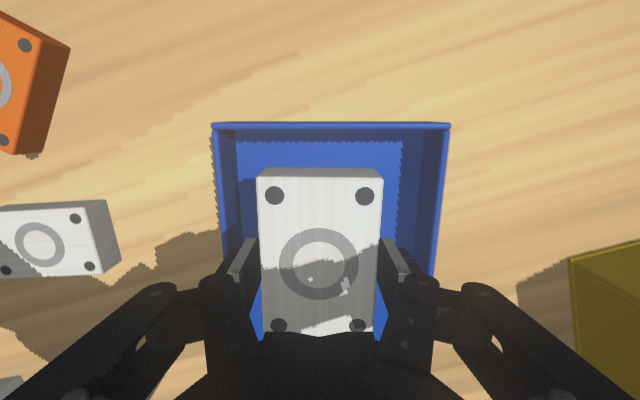

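The casting is level over the free end of the tray (rim columns 212–450, casting centre at column 320). I'll shift it 4 mm in +y and lower it.

Emit:
{"fn": "servo_tool", "kwargs": {"targets": [{"slide": [0, 0.004, 0.03], "turn": [0, 0, 0], "gripper": 1}, {"slide": [0, 0, 0.03], "turn": [0, 0, 0], "gripper": 1}, {"slide": [0, 0, 0.018], "turn": [0, 0, 0], "gripper": 1}, {"slide": [0, 0, 0.008], "turn": [0, 0, 0], "gripper": 1}, {"slide": [0, 0, 0.002], "turn": [0, 0, 0], "gripper": 1}, {"slide": [0, 0, 0], "turn": [0, 0, 0], "gripper": 1}, {"slide": [0, 0, 0], "turn": [0, 0, 0], "gripper": 1}]}}

```text
time_s: 14.48
eef_pos: [0.5105, 0.3891, 0.0222]
eef_rot: [0.468, 3.102, 0.006]
force: [0.3, -0.2, -2.1]
width: 0.0585
gripper_force: 45.7
```

Emit:
{"fn": "servo_tool", "kwargs": {"targets": [{"slide": [0, 0, 0.001], "turn": [0, 0, 0], "gripper": 1}, {"slide": [0, 0, 0], "turn": [0, 0, 0], "gripper": 1}]}}

```text
time_s: 14.65
eef_pos: [0.5096, 0.3888, 0.02]
eef_rot: [0.467, 3.104, 0.004]
force: [0.1, -1.0, -2.9]
width: 0.0585
gripper_force: 45.7
```

Emit:
{"fn": "servo_tool", "kwargs": {"targets": [{"slide": [0, 0, 0.0015], "turn": [0, 0, 0], "gripper": 1}, {"slide": [0, 0, 0], "turn": [0, 0, 0], "gripper": 1}, {"slide": [0, 0, 0], "turn": [0, 0, 0], "gripper": 1}]}}

```text
time_s: 14.9
eef_pos: [0.5095, 0.3888, 0.0195]
eef_rot: [0.467, 3.103, 0.004]
force: [-1.9, -1.0, 6.5]
width: 0.0588
gripper_force: 46.6
```

Emit:
{"fn": "servo_tool", "kwargs": {"targets": [{"slide": [0, 0, 0], "turn": [0, 0, 0], "gripper": -1}, {"slide": [0, 0, 0], "turn": [0, 0, 0], "gripper": -1}, {"slide": [0, 0, 0], "turn": [0, 0, 0], "gripper": -1}, {"slide": [0, 0, -0.025], "turn": [0, 0, 0], "gripper": -1}, {"slide": [0, 0, -0.037], "turn": [0, 0, 0], "gripper": -1}, {"slide": [0, 0, -0.037], "turn": [0, 0, 0], "gripper": -1}]}}

```text
time_s: 15.4
eef_pos: [0.5066, 0.3871, 0.1139]
eef_rot: [-0.467, -3.103, 0.005]
force: [1.2, 0.6, 0.4]
width: 0.0855
gripper_force: 0.0
```

```bash
python3 -c "
from h import *
s=read_state();print(s['eef_pos'])
plan(.4662,.1533,.11,166.2,p=(.51,.389,.117),phi=72.8)"
```

```text
[0.50664958 0.38711439 0.1139124 ]
14 rows; from [0.51  0.389 0.117] phi 72.8
[{"slide":[-0.002,-0.017,0.0005],"turn":[0,0,-0.1164],"gripper":-1},{"slide":[-0.0,-0.0171,0.0005],"turn":[0,0,-0.1164],"gripper":-1},{"slide":[0.002,-0.017,0.0005],"turn":[0,0,-0.1164],"gripper":-1},{"slide":[0.004,-0.0167,0.0005],"turn":[0,0,-0.1164],"gripper":-1},{"slide":[0.0059,-0.0161,0.0005],"turn":[0,0,-0.1164],"gripper":-1},{"slide":[0.0077,-0.0153,0.0005],"turn":[0,0,-0.1164],"gripper":-1},{"slide":[0.0094,-0.0143,0.0005],"turn":[0,0,-0.1164],"gripper":-1},{"slide":[0.011,-0.0131,0.0005],"turn":[0,0,-0.1164],"gripper":-1},{"slide":[0.0125,-0.0117,0.0005],"turn":[0,0,-0.1164],"gripper":-1},{"slide":[0.0137,-0.0102,0.0005],"turn":[0,0,-0.1164],"gripper":-1},{"slide":[0.0148,-0.0086,0.0005],"turn":[0,0,-0.1164],"gripper":-1},{"slide":[0.0157,-0.0068,0.0005],"turn":[0,0,-0.1164],"gripper":-1},{"slide":[0.0164,-0.0049,0.0005],"turn":[0,0,-0.1164],"gripper":-1},{"slide":[0.0169,-0.003,0.0005],"turn":[0,0,-0.1164],"gripper":-1}]
```

Emit:
{"fn": "servo_tool", "kwargs": {"targets": [{"slide": [-0.002, -0.017, 0.0005], "turn": [0, 0, -0.1165], "gripper": -1}, {"slide": [0, -0.017, 0.0005], "turn": [0, 0, -0.1165], "gripper": -1}, {"slide": [0.002, -0.017, 0.0005], "turn": [0, 0, -0.1165], "gripper": -1}, {"slide": [0.004, -0.0165, 0.0005], "turn": [0, 0, -0.1165], "gripper": -1}, {"slide": [0.006, -0.016, 0.0005], "turn": [0, 0, -0.1165], "gripper": -1}, {"slide": [0.0075, -0.0155, 0.0005], "turn": [0, 0, -0.1165], "gripper": -1}, {"slide": [0.0095, -0.0145, 0.0005], "turn": [0, 0, -0.1165], "gripper": -1}, {"slide": [0.011, -0.013, 0.0005], "turn": [0, 0, -0.1165], "gripper": -1}, {"slide": [0.0125, -0.0115, 0.0005], "turn": [0, 0, -0.1165], "gripper": -1}, {"slide": [0.0135, -0.01, 0.0005], "turn": [0, 0, -0.1165], "gripper": -1}, {"slide": [0.015, -0.0085, 0.0005], "turn": [0, 0, -0.1165], "gripper": -1}, {"slide": [0.0155, -0.007, 0.0005], "turn": [0, 0, -0.1165], "gripper": -1}]}}

```text
time_s: 16.4
eef_pos: [0.4708, 0.1858, 0.1091]
eef_rot: [-1.649, 2.674, 0.0]
force: [-0.1, 0.7, -0.8]
width: 0.0856
gripper_force: 0.0
```

Emit:
{"fn": "servo_tool", "kwargs": {"targets": [{"slide": [0.0165, -0.005, 0.0005], "turn": [0, 0, -0.1165], "gripper": -1}, {"slide": [0.017, -0.003, 0.0005], "turn": [0, 0, -0.1165], "gripper": -1}, {"slide": [0, 0, 0], "turn": [0, 0, 0], "gripper": -1}, {"slide": [0, 0, 0], "turn": [0, 0, 0], "gripper": -1}, {"slide": [0, 0, 0], "turn": [0, 0, 0], "gripper": -1}]}}

```text
time_s: 16.82
eef_pos: [0.4652, 0.153, 0.1084]
eef_rot: [-1.938, 2.471, 0.0]
force: [-0.2, -0.3, -0.4]
width: 0.0857
gripper_force: 0.0
```

```bash
python3 -c "
from h import *
p=look('w7.png',(.4662,.1533),76.2)
plan(p[0],p[1],.014,np.degrees(p[2])+90)"
```

```text
casting [0.4651 0.1532] 76.69 rms 0.75
3 rows; from [0.4651 0.1533 0.1083] phi 166.31
[{"slide":[0.0,0.0,0.0314],"turn":[0,0,-0.0022],"gripper":-1},{"slide":[0.0,0.0,0.0314],"turn":[0,0,-0.0022],"gripper":-1},{"slide":[0.0,0.0,0.0314],"turn":[0,0,-0.0022],"gripper":-1}]
```

Emit:
{"fn": "servo_tool", "kwargs": {"targets": [{"slide": [0, 0, 0.035], "turn": [0, 0, -0.006], "gripper": -1}, {"slide": [0, 0, 0.035], "turn": [0, 0, 0], "gripper": -1}, {"slide": [0, 0, 0.018], "turn": [0, 0, 0], "gripper": -1}, {"slide": [0, 0, 0.006], "turn": [0, 0, 0], "gripper": -1}, {"slide": [0, 0, 0], "turn": [0, 0, 0], "gripper": 0.2}, {"slide": [0, 0, 0], "turn": [0, 0, 0], "gripper": 0.2}, {"slide": [0, 0, 0], "turn": [0, 0, 0], "gripper": 1}, {"slide": [0, 0, 0], "turn": [0, 0, 0], "gripper": 1}, {"slide": [0, 0, -0.01], "turn": [0, 0, 0], "gripper": 1}, {"slide": [0, 0, -0.036], "turn": [0, 0, 0], "gripper": 1}, {"slide": [0, 0, -0.038], "turn": [0, 0, 0], "gripper": 1}, {"slide": [0, 0, -0.038], "turn": [0, 0, 0], "gripper": 1}]}}

```text
time_s: 17.92
eef_pos: [0.4631, 0.1522, 0.1367]
eef_rot: [1.946, -2.462, -0.003]
force: [2.4, 0.2, -5.4]
width: 0.0581
gripper_force: 47.1
```

```bash
python3 -c "
from h import *
s=read_state();print(s['eef_pos'],s['force'],s['width'])
plan(.5473,-.3538,.18,94.1,p=(.4651,.1533,.18),phi=166.6,g=1)"
```

```text
[0.46308735 0.15220368 0.13666547] [ 2.41229753  0.23767387 -5.43521011] 0.05814195930986179
14 rows; from [0.4651 0.1533 0.18  ] phi 166.6
[{"slide":[0.0339,-0.0141,-0.0],"turn":[0,0,0.0904],"gripper":1},{"slide":[0.0325,-0.0171,-0.0],"turn":[0,0,0.0904],"gripper":1},{"slide":[0.0308,-0.02,-0.0],"turn":[0,0,0.0904],"gripper":1},{"slide":[0.0289,-0.0227,-0.0],"turn":[0,0,0.0904],"gripper":1},{"slide":[0.0267,-0.0252,-0.0],"turn":[0,0,0.0904],"gripper":1},{"slide":[0.0243,-0.0275,-0.0],"turn":[0,0,0.0904],"gripper":1},{"slide":[0.0217,-0.0296,-0.0],"turn":[0,0,0.0904],"gripper":1},{"slide":[0.019,-0.0314,-0.0],"turn":[0,0,0.0904],"gripper":1},{"slide":[0.0161,-0.033,-0.0],"turn":[0,0,0.0904],"gripper":1},{"slide":[0.013,-0.0343,-0.0],"turn":[0,0,0.0904],"gripper":1},{"slide":[0.0099,-0.0353,-0.0],"turn":[0,0,0.0904],"gripper":1},{"slide":[0.0066,-0.0361,-0.0],"turn":[0,0,0.0904],"gripper":1},{"slide":[0.0034,-0.0365,-0.0],"turn":[0,0,0.0904],"gripper":1},{"slide":[0.0,-0.0367,-0.0],"turn":[0,0,0.0904],"gripper":1}]
```

Emit:
{"fn": "servo_tool", "kwargs": {"targets": [{"slide": [0.034, -0.014, -0.015], "turn": [0, 0, 0.0905], "gripper": 1}, {"slide": [0.0325, -0.017, -0.015], "turn": [0, 0, 0.0905], "gripper": 1}, {"slide": [0.031, -0.02, -0.014], "turn": [0, 0, 0.0905], "gripper": 1}, {"slide": [0.029, -0.0225, 0], "turn": [0, 0, 0.0905], "gripper": 1}, {"slide": [0.0265, -0.025, 0], "turn": [0, 0, 0.0905], "gripper": 1}, {"slide": [0.0245, -0.0275, 0], "turn": [0, 0, 0.0905], "gripper": 1}, {"slide": [0.0215, -0.0295, 0], "turn": [0, 0, 0.0905], "gripper": 1}, {"slide": [0.019, -0.0315, 0], "turn": [0, 0, 0.0905], "gripper": 1}, {"slide": [0.016, -0.033, 0], "turn": [0, 0, 0.0905], "gripper": 1}, {"slide": [0.013, -0.0345, 0], "turn": [0, 0, 0.0905], "gripper": 1}, {"slide": [0.01, -0.0355, 0], "turn": [0, 0, 0.0905], "gripper": 1}, {"slide": [0.0065, -0.036, 0], "turn": [0, 0, 0.0905], "gripper": 1}]}}

```text
time_s: 18.92
eef_pos: [0.5346, -0.2839, 0.18]
eef_rot: [0.387, -3.116, -0.002]
force: [0.7, 0.8, -5.8]
width: 0.0584
gripper_force: 47.2
```

Emit:
{"fn": "servo_tool", "kwargs": {"targets": [{"slide": [0.0035, -0.0365, 0], "turn": [0, 0, 0.0905], "gripper": 1}, {"slide": [0, -0.0365, 0], "turn": [0, 0, 0.0905], "gripper": 1}, {"slide": [0, 0, 0.03], "turn": [0, 0, 0], "gripper": 1}, {"slide": [0, 0, 0.03], "turn": [0, 0, 0], "gripper": 1}, {"slide": [0, 0, 0], "turn": [0, 0, 0], "gripper": 1}, {"slide": [0, 0, 0], "turn": [0, 0, 0], "gripper": 1}, {"slide": [0, 0, 0], "turn": [0, 0, 0], "gripper": 1}]}}

```text
time_s: 19.5
eef_pos: [0.547, -0.3543, 0.1213]
eef_rot: [0.113, -3.14, -0.0]
force: [0.5, 0.8, -5.9]
width: 0.058
gripper_force: 48.1
```

```bash
python3 -c "
from h import *
c=capture('wrist');save(c,'w8.png')
plan(.5473,-.3538,.032,94.1,g=1)
s=read_state();x,y,z=s['eef_pos']
p0=(x,y,np.radians(4))
# casting as held: underside at TCP z-0.014
from h import D
m=near('wrist',c,'casting1',(x,y),z)
print(np.round(fit([(c,m)],(.09,.06,z-.014,z+.012),p0)[0],4))
for r in trace('wrist','plate')[:2]:
  print(r['score'],r['box']); print(cv2.approxPolyDP(contour(r['mask']).reshape(-1,1,2),4,True)[:,0].tolist())"
```

```text
3 rows; from [ 0.5482 -0.355   0.1232] phi 94.12
[{"slide":[0.0003,0.0004,0.0304],"turn":[0,0,0.0001],"gripper":1},{"slide":[0.0003,0.0004,0.0304],"turn":[0,0,0.0001],"gripper":1},{"slide":[0.0003,0.0004,0.0304],"turn":[0,0,0.0001],"gripper":1}]
[ 0.5459 -0.354   0.0495]
0.8 [256.2, 119.3, 381.8, 167.1]
[[379, 125], [261, 123], [261, 162], [376, 165]]
```

View pics/w8.png

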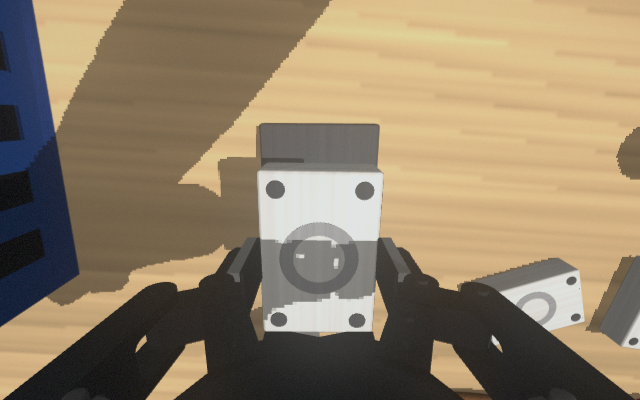

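The held casting sits over the slab, centred at about (320,250). The slab's near edge runs from (260,124) to (379,125). I'll compute its centre from that edge.

```bash
python3 -c "
from h import *
c=capture('wrist')
P=ray(c,[(260,124),(379.5,125)],.016);print(P.round(4))
e=P[0]-P[1];print(np.linalg.norm(e),np.degrees(np.arctan2(e[1],e[0]))-90)
print(P.mean(0)+.065*np.array([np.cos(.0715),np.sin(.0715),0]))
g=cv2.cvtColor(c['frame'],cv2.COLOR_RGB2GRAY).astype(int)
print(g[140,245:275],g[140,365:395]);print(g[112:135,340])
s=read_state();print(s['eef_pos'])"
```

```text
[[ 0.4903 -0.4087  0.016 ]
 [ 0.484  -0.3093  0.016 ]]
0.09959058068678033 -176.35424392158666
[ 0.55199343 -0.35433016  0.016     ]
[187 187 189 187 187 185 185 186 185 186 187 187 185 181 111 111 114 110
  88  95 101 100 103 103 103 104 100 101 104 102] [110 109 109 109 110 110 111 110 110 109 113 111 109 109 103 138 194 194
 194 194 194 193 195 194 193 194 193 193 194 194]
[194 198 199 200 200 199 200 192 124  95 103 111 111 110 110 110 109 110
 110 110 108 109 110]
[ 0.54865935 -0.35537595  0.1240307 ]
```

Emit:
{"fn": "servo_tool", "kwargs": {"targets": [{"slide": [-0.001, 0.001, 0.03], "turn": [0, 0, 0.005], "gripper": 1}, {"slide": [0, 0, 0.03], "turn": [0, 0, 0], "gripper": 1}, {"slide": [0, 0, 0.018], "turn": [0, 0, 0], "gripper": 1}, {"slide": [0, 0, 0.008], "turn": [0, 0, 0], "gripper": 1}, {"slide": [0, 0, 0.001], "turn": [0, 0, 0], "gripper": 1}, {"slide": [0, 0, 0], "turn": [0, 0, 0], "gripper": 1}, {"slide": [0, 0, 0], "turn": [0, 0, 0], "gripper": 1}, {"slide": [0, 0, 0], "turn": [0, 0, 0], "gripper": 1}]}}

```text
time_s: 20.37
eef_pos: [0.5493, -0.3547, 0.0357]
eef_rot: [-0.104, 3.137, -0.005]
force: [-0.8, -0.9, -6.0]
width: 0.0584
gripper_force: 49.1
```

Emit:
{"fn": "servo_tool", "kwargs": {"targets": [{"slide": [0, 0, 0.002], "turn": [0, 0, 0], "gripper": 1}, {"slide": [0, 0, 0.001], "turn": [0, 0, 0], "gripper": 1}, {"slide": [0, 0, 0], "turn": [0, 0, 0], "gripper": 1}, {"slide": [0, 0, 0], "turn": [0, 0, 0], "gripper": 1}]}}

```text
time_s: 20.7
eef_pos: [0.5489, -0.3544, 0.0322]
eef_rot: [-0.104, 3.137, -0.003]
force: [-1.4, -0.1, 1.2]
width: 0.058
gripper_force: 49.8
```

Emit:
{"fn": "servo_tool", "kwargs": {"targets": [{"slide": [0, 0, 0], "turn": [0, 0, 0], "gripper": -1}, {"slide": [0, 0, 0], "turn": [0, 0, 0], "gripper": -1}, {"slide": [0, 0, 0], "turn": [0, 0, 0], "gripper": -1}, {"slide": [0, 0, -0.025], "turn": [0, 0, 0], "gripper": -1}, {"slide": [0, 0, -0.037], "turn": [0, 0, 0], "gripper": -1}, {"slide": [0, 0, -0.037], "turn": [0, 0, 0], "gripper": -1}, {"slide": [0, 0, -0.02], "turn": [0, 0, 0], "gripper": -1}, {"slide": [0, 0, 0], "turn": [0, 0, 0], "gripper": -1}]}}

```text
time_s: 21.37
eef_pos: [0.5511, -0.356, 0.1576]
eef_rot: [-0.104, 3.13, -0.014]
force: [0.4, -0.8, 0.4]
width: 0.0856
gripper_force: 0.0
```

```bash
python3 -c "
from h import *
c=capture('wrist');save(c,'w9.png')
m=near('wrist',c,'casting1',(.549,-.354),.04); p,e=fit([(c,m)],(.09,.06,.016,.042),(.549,-.354,.07)); print('D',p[:2].round(4),np.degrees(p[2]),e)
s=read_state();print(s['eef_pos'],s['time_s'])
for r in trace('wrist','plate')[:1]:
  k=contour(r['mask']|m); p,e=fit([(c,r['mask']|m)],(.13,.1,0,.016),(.549,-.354,.07)); print('plate',p[:2].round(4),np.degrees(p[2]),e)
plan(.638,-.0093,.11,84.8)
"
```

```text
D [ 0.5483 -0.3541] 3.041291305245409 0.5420048118866775
[ 0.5488674  -0.35434563  0.15137141] 21.4667
plate [ 0.5482 -0.3535] 3.768862425655855 0.38213447266641765
10 rows; from [ 0.5479 -0.3536  0.1492] phi 93.79
[{"slide":[-0.0113,0.0338,0.0039],"turn":[0,0,0.0157],"gripper":-1},{"slide":[-0.0107,0.0339,0.0039],"turn":[0,0,0.0157],"gripper":-1},{"slide":[-0.0102,0.0341,0.0039],"turn":[0,0,0.0157],"gripper":-1},{"slide":[-0.0097,0.0343,0.0039],"turn":[0,0,0.0157],"gripper":-1},{"slide":[-0.0091,0.0344,0.0039],"turn":[0,0,0.0157],"gripper":-1},{"slide":[-0.0086,0.0345,0.0039],"turn":[0,0,0.0157],"gripper":-1},{"slide":[-0.008,0.0347,0.0039],"turn":[0,0,0.0157],"gripper":-1},{"slide":[-0.0075,0.0348,0.0039],"turn":[0,0,0.0157],"gripper":-1},{"slide":[-0.0069,0.0349,0.0039],"turn":[0,0,0.0157],"gripper":-1},{"slide":[-0.0064,0.035,0.0039],"turn":[0,0,0.0157],"gripper":-1}]
```

View pics/w9.png

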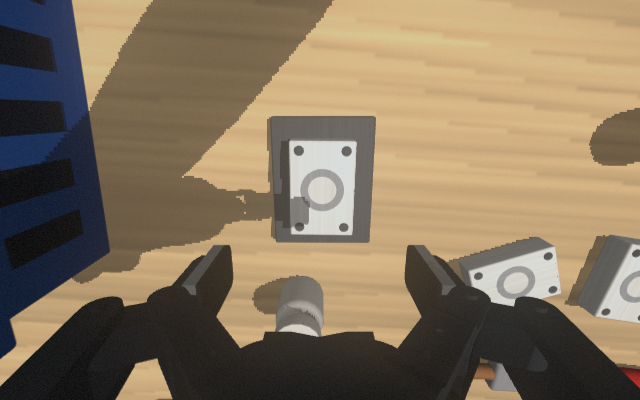

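D sits within 1 mm of the slab's centre and within 1° of its axis (casting at (322,190) on the slab at (322,180)). Next I'll fetch A.

Emit:
{"fn": "servo_tool", "kwargs": {"targets": [{"slide": [-0.0113, 0.0338, 0.004], "turn": [0, 0, 0.0157], "gripper": -1}, {"slide": [-0.0107, 0.034, 0.004], "turn": [0, 0, 0.0157], "gripper": -1}, {"slide": [-0.0102, 0.034, 0.004], "turn": [0, 0, 0.0157], "gripper": -1}, {"slide": [-0.0097, 0.0343, 0.004], "turn": [0, 0, 0.0157], "gripper": -1}, {"slide": [-0.0091, 0.0344, 0.004], "turn": [0, 0, 0.0157], "gripper": -1}, {"slide": [-0.0086, 0.0345, 0.004], "turn": [0, 0, 0.0157], "gripper": -1}, {"slide": [-0.008, 0.0347, 0.004], "turn": [0, 0, 0.0157], "gripper": -1}, {"slide": [-0.0075, 0.0348, 0.004], "turn": [0, 0, 0.0157], "gripper": -1}, {"slide": [-0.007, 0.035, 0.004], "turn": [0, 0, 0.0157], "gripper": -1}, {"slide": [-0.004, 0.035, 0.004], "turn": [0, 0, 0.0157], "gripper": -1}, {"slide": [0, 0, 0], "turn": [0, 0, 0], "gripper": -1}, {"slide": [0, 0, 0], "turn": [0, 0, 0], "gripper": -1}]}}

```text
time_s: 22.52
eef_pos: [0.6338, -0.0066, 0.106]
eef_rot: [-0.136, -3.133, -0.0]
force: [-0.2, -0.8, 0.3]
width: 0.0855
gripper_force: 0.0
```

Emit:
{"fn": "servo_tool", "kwargs": {"targets": [{"slide": [0, 0, 0], "turn": [0, 0, 0], "gripper": -1}, {"slide": [0, 0, 0], "turn": [0, 0, 0], "gripper": -1}]}}

```text
time_s: 22.68
eef_pos: [0.6348, -0.01, 0.1082]
eef_rot: [-0.144, -3.136, 0.001]
force: [-0.9, 0.4, 0.1]
width: 0.0856
gripper_force: 0.0
```

```bash
python3 -c "
from h import *
p=look('w10.png',(.6355,-.0097),-5.2)
plan(p[0],p[1],.014,np.degrees(p[2])+90)"
```

```text
casting [ 0.635  -0.0099] -5.63 rms 0.65
3 rows; from [ 0.6353 -0.0104  0.109 ] phi 84.68
[{"slide":[0.0001,0.0002,0.0317],"turn":[0,0,0.0018],"gripper":-1},{"slide":[0.0001,0.0002,0.0317],"turn":[0,0,0.0018],"gripper":-1},{"slide":[0.0001,0.0002,0.0317],"turn":[0,0,0.0018],"gripper":-1}]
```

Emit:
{"fn": "servo_tool", "kwargs": {"targets": [{"slide": [0, 0, 0.035], "turn": [0, 0, 0.006], "gripper": -1}, {"slide": [0, 0, 0.035], "turn": [0, 0, 0], "gripper": -1}, {"slide": [0, 0, 0.019], "turn": [0, 0, 0], "gripper": -1}, {"slide": [0, 0, 0.006], "turn": [0, 0, 0], "gripper": -1}, {"slide": [0, 0, 0], "turn": [0, 0, 0], "gripper": 0.2}, {"slide": [0, 0, 0], "turn": [0, 0, 0], "gripper": 0.2}, {"slide": [0, 0, 0], "turn": [0, 0, 0], "gripper": 1}, {"slide": [0, 0, 0], "turn": [0, 0, 0], "gripper": 1}, {"slide": [0, 0, -0.01], "turn": [0, 0, 0], "gripper": 1}, {"slide": [0, 0, -0.036], "turn": [0, 0, 0], "gripper": 1}, {"slide": [0, 0, -0.038], "turn": [0, 0, 0], "gripper": 1}, {"slide": [0, 0, -0.03], "turn": [0, 0, 0], "gripper": 1}]}}

```text
time_s: 23.78
eef_pos: [0.6352, -0.0086, 0.1303]
eef_rot: [-0.152, -3.138, -0.001]
force: [1.5, 0.2, -4.9]
width: 0.0584
gripper_force: 46.6
```

```bash
python3 -c "
from h import *
s=read_state();print(s['eef_pos'],s['force'],s['width'])
plan(.5488,-.3545,.128,93.6,p=(.6351,-.01,.128),phi=84.4,g=1)"
```

```text
[ 0.63521559 -0.00855993  0.13025864] [ 1.51497022  0.22930407 -4.92029501] 0.05841035562679146
10 rows; from [ 0.6351 -0.01    0.128 ] phi 84.4
[{"slide":[0.0052,-0.0351,-0.0],"turn":[0,0,-0.0161],"gripper":1},{"slide":[0.0058,-0.035,-0.0],"turn":[0,0,-0.0161],"gripper":1},{"slide":[0.0064,-0.0349,-0.0],"turn":[0,0,-0.0161],"gripper":1},{"slide":[0.0069,-0.0348,-0.0],"turn":[0,0,-0.0161],"gripper":1},{"slide":[0.0075,-0.0347,-0.0],"turn":[0,0,-0.0161],"gripper":1},{"slide":[0.008,-0.0346,-0.0],"turn":[0,0,-0.0161],"gripper":1},{"slide":[0.0086,-0.0345,-0.0],"turn":[0,0,-0.0161],"gripper":1},{"slide":[0.0091,-0.0343,-0.0],"turn":[0,0,-0.0161],"gripper":1},{"slide":[0.0097,-0.0342,-0.0],"turn":[0,0,-0.0161],"gripper":1},{"slide":[0.0102,-0.034,-0.0],"turn":[0,0,-0.0161],"gripper":1}]
```

Emit:
{"fn": "servo_tool", "kwargs": {"targets": [{"slide": [0.0052, -0.035, 0], "turn": [0, 0, -0.016], "gripper": 1}, {"slide": [0.0058, -0.035, 0], "turn": [0, 0, -0.016], "gripper": 1}, {"slide": [0.0064, -0.035, 0], "turn": [0, 0, -0.016], "gripper": 1}, {"slide": [0.007, -0.0348, 0], "turn": [0, 0, -0.016], "gripper": 1}, {"slide": [0.0075, -0.0347, 0], "turn": [0, 0, -0.016], "gripper": 1}, {"slide": [0.008, -0.0346, 0], "turn": [0, 0, -0.016], "gripper": 1}, {"slide": [0.0086, -0.0345, 0], "turn": [0, 0, -0.016], "gripper": 1}, {"slide": [0.009, -0.0343, 0], "turn": [0, 0, -0.016], "gripper": 1}, {"slide": [0.0097, -0.0342, 0], "turn": [0, 0, -0.016], "gripper": 1}, {"slide": [0.0102, -0.034, 0], "turn": [0, 0, -0.016], "gripper": 1}, {"slide": [0, 0, 0.03], "turn": [0, 0, 0], "gripper": 1}, {"slide": [0, 0, 0.028], "turn": [0, 0, 0], "gripper": 1}]}}

```text
time_s: 24.78
eef_pos: [0.5506, -0.3577, 0.0729]
eef_rot: [-0.093, 3.135, -0.007]
force: [0.5, 1.3, -7.0]
width: 0.0581
gripper_force: 46.8
```

Emit:
{"fn": "servo_tool", "kwargs": {"targets": [{"slide": [0, 0, 0], "turn": [0, 0, 0], "gripper": 1}, {"slide": [0, 0, 0], "turn": [0, 0, 0], "gripper": 1}, {"slide": [0, 0, 0], "turn": [0, 0, 0], "gripper": 1}, {"slide": [0, 0, 0], "turn": [0, 0, 0], "gripper": 1}]}}

```text
time_s: 25.12
eef_pos: [0.5513, -0.3538, 0.0731]
eef_rot: [-0.101, 3.137, -0.004]
force: [0.7, -0.3, -6.5]
width: 0.058
gripper_force: 46.9
```

```bash
python3 -c "
from h import *
for i in range(3):
  c=capture('wrist');s=read_state();T=Ro.from_rotvec(s['eef_rot']).as_matrix();print(s['eef_pos'],s['force'],np.degrees(np.arctan2(T[1,1],T[0,1])))
"
```

```text
[ 0.55148808 -0.35393267  0.07348168] [ 0.46377202  0.14075053 -5.41172966] 93.6847251144027
[ 0.55137808 -0.35393182  0.07335772] [-0.05539579 -0.31507499 -5.57811606] 93.67809622001745
[ 0.55113055 -0.35386218  0.07299787] [-0.3758818  -0.0976148  -6.54276993] 93.67292868187096
```

Emit:
{"fn": "servo_tool", "kwargs": {"targets": [{"slide": [0.0015, -0.0005, 0.007], "turn": [0, 0, 0], "gripper": 1}, {"slide": [0, 0, 0.004], "turn": [0, 0, 0], "gripper": 1}, {"slide": [0, 0, 0.001], "turn": [0, 0, 0], "gripper": 1}, {"slide": [0, 0, 0], "turn": [0, 0, 0], "gripper": 1}, {"slide": [0, 0, 0], "turn": [0, 0, 0], "gripper": 1}]}}

```text
time_s: 25.68
eef_pos: [0.5482, -0.354, 0.0586]
eef_rot: [-0.099, 3.14, -0.0]
force: [-0.6, 0.7, -2.8]
width: 0.0584
gripper_force: 47.3
```

Emit:
{"fn": "servo_tool", "kwargs": {"targets": [{"slide": [0, 0, 0.0005], "turn": [0, 0, 0], "gripper": 1}, {"slide": [0, 0, 0], "turn": [0, 0, 0], "gripper": 1}, {"slide": [0, 0, 0], "turn": [0, 0, 0], "gripper": 1}]}}

```text
time_s: 25.93
eef_pos: [0.5482, -0.354, 0.0585]
eef_rot: [-0.099, 3.14, -0.001]
force: [-2.7, 1.2, 0.9]
width: 0.0584
gripper_force: 47.6
```

Emit:
{"fn": "servo_tool", "kwargs": {"targets": [{"slide": [0, 0, 0], "turn": [0, 0, 0], "gripper": -1}, {"slide": [0, 0, 0], "turn": [0, 0, 0], "gripper": -1}, {"slide": [0, 0, 0], "turn": [0, 0, 0], "gripper": -1}, {"slide": [0, 0, -0.025], "turn": [0, 0, 0], "gripper": -1}, {"slide": [0, 0, -0.037], "turn": [0, 0, 0], "gripper": -1}, {"slide": [0, 0, -0.037], "turn": [0, 0, 0], "gripper": -1}, {"slide": [0, 0, 0], "turn": [0, 0, 0], "gripper": -1}, {"slide": [0, 0, 0], "turn": [0, 0, 0], "gripper": -1}]}}

```text
time_s: 26.6
eef_pos: [0.5505, -0.3558, 0.1618]
eef_rot: [-0.099, 3.133, -0.01]
force: [0.5, 0.6, -1.3]
width: 0.0852
gripper_force: 0.0
```

```bash
python3 -c "
from h import *
c=capture('wrist');i=c['frame'][80:280,200:440,::-1];cv2.imwrite('pics/w11.png',cv2.resize(i,None,fx=3,fy=3))
for r in trace('wrist','casting1'):
  b=np.array(r['box'])
  if r['score']>.25 and 220<(b[0]+b[2])/2<420:
    for z in ((.016,.042),(.042,.068),(.016,.068)):
      p,e=fit([(c,r['mask'])],(.09,.06,*z),(.549,-.354,.065)); print(r['score'],b,z,p[:2].round(4),np.degrees(p[2]).round(2),e.round(2))
s=read_state();print(s['eef_pos'],s['time_s'])
plan(.6392,-.1412,.11,22.4,p=(.5485,-.354,.1555))
"
```

```text
0.59 [286.5 139.8 361.5 245.4] (0.016, 0.042) [ 0.5514 -0.3535] 3.78 4.05
0.59 [286.5 139.8 361.5 245.4] (0.042, 0.068) [ 0.5468 -0.3539] 3.54 0.7
0.59 [286.5 139.8 361.5 245.4] (0.016, 0.068) [ 0.5479 -0.3538] 3.43 1.3
0.58 [268.2 115.4 376.3 244.5] (0.016, 0.042) [ 0.535  -0.3546] 3.72 12.84
0.58 [268.2 115.4 376.3 244.5] (0.042, 0.068) [ 0.5299 -0.355 ] 3.88 10.23
0.58 [268.2 115.4 376.3 244.5] (0.016, 0.068) [ 0.5304 -0.355 ] 3.74 10.21
[ 0.54826565 -0.3540691   0.15674668] 26.7
11 rows; from [ 0.5485 -0.354   0.1555] phi 93.62
[{"slide":[-0.0095,0.0188,0.0041],"turn":[0,0,0.113],"gripper":-1},{"slide":[-0.0073,0.0197,0.0041],"turn":[0,0,0.113],"gripper":-1},{"slide":[-0.005,0.0204,0.0041],"turn":[0,0,0.113],"gripper":-1},{"slide":[-0.0027,0.0209,0.0041],"turn":[0,0,0.113],"gripper":-1},{"slide":[-0.0003,0.021,0.0041],"turn":[0,0,0.113],"gripper":-1},{"slide":[0.0021,0.0209,0.0041],"turn":[0,0,0.113],"gripper":-1},{"slide":[0.0044,0.0206,0.0041],"turn":[0,0,0.113],"gripper":-1},{"slide":[0.0067,0.0199,0.0041],"turn":[0,0,0.113],"gripper":-1},{"slide":[0.0089,0.019,0.0041],"turn":[0,0,0.113],"gripper":-1},{"slide":[0.011,0.0179,0.0041],"turn":[0,0,0.113],"gripper":-1},{"slide":[0.013,0.0166,0.0041],"turn":[0,0,0.113],"gripper":-1}]
```

View pics/w11.png

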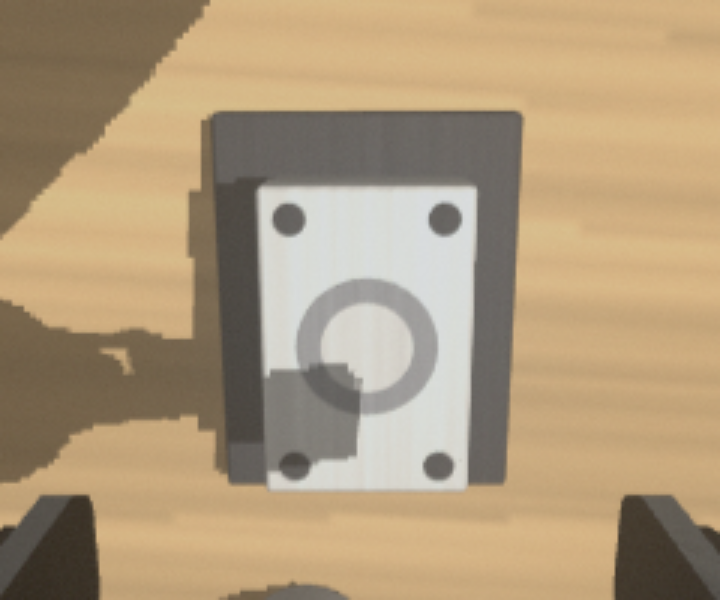

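Seen from above, A sits squarely on D (crop centre (367,340), over the slab at (365,298), with the expected parallax). Now I'll fetch B.

Emit:
{"fn": "servo_tool", "kwargs": {"targets": [{"slide": [-0.0095, 0.019, 0.004], "turn": [0, 0, 0.113], "gripper": -1}, {"slide": [-0.0073, 0.0197, 0.004], "turn": [0, 0, 0.113], "gripper": -1}, {"slide": [-0.005, 0.0204, 0.004], "turn": [0, 0, 0.113], "gripper": -1}, {"slide": [-0.0027, 0.0209, 0.004], "turn": [0, 0, 0.113], "gripper": -1}, {"slide": [0, 0.021, 0.004], "turn": [0, 0, 0.113], "gripper": -1}, {"slide": [0.002, 0.021, 0.004], "turn": [0, 0, 0.113], "gripper": -1}, {"slide": [0.0044, 0.0206, 0.004], "turn": [0, 0, 0.113], "gripper": -1}, {"slide": [0.0067, 0.02, 0.004], "turn": [0, 0, 0.113], "gripper": -1}, {"slide": [0.009, 0.019, 0.004], "turn": [0, 0, 0.113], "gripper": -1}, {"slide": [0.011, 0.018, 0.004], "turn": [0, 0, 0.113], "gripper": -1}, {"slide": [0.013, 0.0165, 0.004], "turn": [0, 0, 0.113], "gripper": -1}, {"slide": [0, 0, 0], "turn": [0, 0, 0], "gripper": -1}]}}

```text
time_s: 27.7
eef_pos: [0.6379, -0.1361, 0.1087]
eef_rot: [-1.743, -2.606, -0.001]
force: [-0.1, -0.5, -0.2]
width: 0.085
gripper_force: 0.0
```

Emit:
{"fn": "servo_tool", "kwargs": {"targets": [{"slide": [0, 0, 0], "turn": [0, 0, 0], "gripper": -1}, {"slide": [0, 0, 0], "turn": [0, 0, 0], "gripper": -1}, {"slide": [0, 0, 0], "turn": [0, 0, 0], "gripper": -1}]}}

```text
time_s: 27.95
eef_pos: [0.638, -0.1415, 0.112]
eef_rot: [-1.747, -2.609, 0.001]
force: [-0.1, -0.5, -0.5]
width: 0.0853
gripper_force: 0.0
```

```bash
python3 -c "
from h import *
p=look('w12.png',(.6392,-.1412),112.4)
s=read_state();print(s['eef_pos'])
plan(p[0],p[1],.014,np.degrees(p[2])-90)"
```

```text
casting [ 0.6397 -0.1411] 112.86 rms 0.46
[ 0.63837267 -0.14172464  0.11266254]
3 rows; from [ 0.6384 -0.1417  0.1127] phi 22.35
[{"slide":[0.0,0.0005,0.0329],"turn":[0,0,-0.003],"gripper":-1},{"slide":[0.0,0.0005,0.0329],"turn":[0,0,-0.003],"gripper":-1},{"slide":[0.0,0.0005,0.0329],"turn":[0,0,-0.003],"gripper":-1}]
```

Emit:
{"fn": "servo_tool", "kwargs": {"targets": [{"slide": [0, 0.001, 0.035], "turn": [0, 0, -0.009], "gripper": -1}, {"slide": [0, 0, 0.036], "turn": [0, 0, 0], "gripper": -1}, {"slide": [0, 0, 0.02], "turn": [0, 0, 0], "gripper": -1}, {"slide": [0, 0, 0.006], "turn": [0, 0, 0], "gripper": -1}, {"slide": [0, 0, 0], "turn": [0, 0, 0], "gripper": 0.2}, {"slide": [0, 0, 0], "turn": [0, 0, 0], "gripper": 0.2}, {"slide": [0, 0, 0], "turn": [0, 0, 0], "gripper": 1}, {"slide": [0, 0, 0], "turn": [0, 0, 0], "gripper": 1}, {"slide": [0, 0, -0.01], "turn": [0, 0, 0], "gripper": 1}, {"slide": [0, 0, -0.038], "turn": [0, 0, 0], "gripper": 1}, {"slide": [0, 0, -0.04], "turn": [0, 0, 0], "gripper": 1}, {"slide": [0, 0, -0.04], "turn": [0, 0, 0], "gripper": 1}]}}

```text
time_s: 29.05
eef_pos: [0.6379, -0.1397, 0.1435]
eef_rot: [-1.733, -2.615, 0.002]
force: [1.0, 0.3, -6.2]
width: 0.058
gripper_force: 46.2
```

```bash
python3 -c "
from h import *
s=read_state();print(s['eef_pos'],s['force'],s['width'])
plan(.5485,-.3543,.143,93.6,p=(.6395,-.1413,.143),phi=22.86,g=1)"
```

```text
[ 0.63794144 -0.13969819  0.14351773] [ 0.96764317  0.27828563 -6.16072781] 0.057968020069366195
11 rows; from [ 0.6395 -0.1413  0.143 ] phi 22.86
[{"slide":[-0.0146,-0.0151,-0.0],"turn":[0,0,-0.1122],"gripper":1},{"slide":[-0.0128,-0.0167,-0.0],"turn":[0,0,-0.1122],"gripper":1},{"slide":[-0.0109,-0.018,-0.0],"turn":[0,0,-0.1122],"gripper":1},{"slide":[-0.0088,-0.0191,-0.0],"turn":[0,0,-0.1122],"gripper":1},{"slide":[-0.0066,-0.02,-0.0],"turn":[0,0,-0.1122],"gripper":1},{"slide":[-0.0043,-0.0206,-0.0],"turn":[0,0,-0.1122],"gripper":1},{"slide":[-0.002,-0.021,-0.0],"turn":[0,0,-0.1122],"gripper":1},{"slide":[0.0004,-0.0211,-0.0],"turn":[0,0,-0.1122],"gripper":1},{"slide":[0.0027,-0.0209,-0.0],"turn":[0,0,-0.1122],"gripper":1},{"slide":[0.005,-0.0204,-0.0],"turn":[0,0,-0.1122],"gripper":1},{"slide":[0.0073,-0.0197,-0.0],"turn":[0,0,-0.1122],"gripper":1}]
```

Emit:
{"fn": "servo_tool", "kwargs": {"targets": [{"slide": [-0.0146, -0.015, 0], "turn": [0, 0, -0.112], "gripper": 1}, {"slide": [-0.0128, -0.0167, 0], "turn": [0, 0, -0.112], "gripper": 1}, {"slide": [-0.011, -0.018, 0], "turn": [0, 0, -0.112], "gripper": 1}, {"slide": [-0.0088, -0.019, 0], "turn": [0, 0, -0.112], "gripper": 1}, {"slide": [-0.0066, -0.02, 0], "turn": [0, 0, -0.112], "gripper": 1}, {"slide": [-0.0043, -0.0206, 0], "turn": [0, 0, -0.112], "gripper": 1}, {"slide": [-0.002, -0.021, 0], "turn": [0, 0, -0.112], "gripper": 1}, {"slide": [0.0005, -0.021, 0], "turn": [0, 0, -0.112], "gripper": 1}, {"slide": [0.0027, -0.021, 0], "turn": [0, 0, -0.112], "gripper": 1}, {"slide": [0.005, -0.0205, 0], "turn": [0, 0, -0.112], "gripper": 1}, {"slide": [0.0073, -0.0197, 0], "turn": [0, 0, -0.114], "gripper": 1}, {"slide": [0, 0, 0.02], "turn": [0, 0, 0], "gripper": 1}]}}

```text
time_s: 30.05
eef_pos: [0.5487, -0.3597, 0.1289]
eef_rot: [-0.098, 3.135, -0.015]
force: [1.1, -1.9, -4.4]
width: 0.0581
gripper_force: 46.2
```

Emit:
{"fn": "servo_tool", "kwargs": {"targets": [{"slide": [0, 0, 0.02], "turn": [0, 0, 0], "gripper": 1}, {"slide": [0, 0, 0], "turn": [0, 0, 0], "gripper": 1}, {"slide": [0, 0, 0], "turn": [0, 0, 0], "gripper": 1}, {"slide": [0, 0, 0], "turn": [0, 0, 0], "gripper": 1}, {"slide": [0, 0, 0], "turn": [0, 0, 0], "gripper": 1}, {"slide": [0, 0, 0], "turn": [0, 0, 0], "gripper": 1}]}}

```text
time_s: 30.55
eef_pos: [0.5499, -0.3536, 0.1059]
eef_rot: [-0.1, 3.137, -0.004]
force: [-0.1, 0.2, -6.9]
width: 0.0578
gripper_force: 46.1
```

```bash
python3 -c "
from h import *
for i in range(4):
  c=capture('wrist');s=read_state();T=Ro.from_rotvec(s['eef_rot']).as_matrix();print(s['eef_pos'],s['force'],np.degrees(np.arctan2(T[1,1],T[0,1])))
"
```

```text
[ 0.54979707 -0.35358677  0.10571556] [ 0.57326963 -1.01938793 -7.16584455] 93.65161598147773
[ 0.54960532 -0.35350546  0.10537836] [ 0.69628673 -0.17572754 -7.10775184] 93.64766832223714
[ 0.5494307  -0.35342129  0.10503621] [-0.29157777  0.96273502 -6.28247676] 93.64384078922244
[ 0.54924469 -0.35336258  0.10473084] [-0.73776598 -0.54787123 -6.13276411] 93.63555310745565
```

Emit:
{"fn": "servo_tool", "kwargs": {"targets": [{"slide": [0, -0.0005, 0.01], "turn": [0, 0, 0], "gripper": 1}, {"slide": [0, 0, 0.004], "turn": [0, 0, 0], "gripper": 1}, {"slide": [0, 0, 0.001], "turn": [0, 0, 0], "gripper": 1}, {"slide": [0, 0, 0], "turn": [0, 0, 0], "gripper": 1}, {"slide": [0, 0, 0], "turn": [0, 0, 0], "gripper": 1}, {"slide": [0, 0, 0], "turn": [0, 0, 0], "gripper": 1}, {"slide": [0, 0, 0], "turn": [0, 0, 0], "gripper": 1}]}}

```text
time_s: 31.33
eef_pos: [0.549, -0.3539, 0.0891]
eef_rot: [-0.099, 3.14, -0.001]
force: [0.2, 0.5, -6.2]
width: 0.0579
gripper_force: 46.1
```

Emit:
{"fn": "servo_tool", "kwargs": {"targets": [{"slide": [0, 0, 0.002], "turn": [0, 0, 0], "gripper": 1}, {"slide": [0, 0, 0.001], "turn": [0, 0, 0], "gripper": 1}, {"slide": [0, 0, 0], "turn": [0, 0, 0], "gripper": 1}, {"slide": [0, 0, 0], "turn": [0, 0, 0], "gripper": 1}]}}

```text
time_s: 31.67
eef_pos: [0.5491, -0.3539, 0.0864]
eef_rot: [-0.099, 3.139, -0.001]
force: [0.6, 0.1, -3.1]
width: 0.0577
gripper_force: 46.4
```

Emit:
{"fn": "servo_tool", "kwargs": {"targets": [{"slide": [0, 0, 0.0008], "turn": [0, 0, 0], "gripper": 1}, {"slide": [0, 0, 0], "turn": [0, 0, 0], "gripper": 1}, {"slide": [0, 0, 0], "turn": [0, 0, 0], "gripper": 1}]}}

```text
time_s: 31.92
eef_pos: [0.5491, -0.354, 0.0863]
eef_rot: [-0.099, 3.139, -0.002]
force: [-1.7, 0.7, 0.8]
width: 0.0579
gripper_force: 47.1
```

Contact. I'll release, rise and check.

Emit:
{"fn": "servo_tool", "kwargs": {"targets": [{"slide": [0, 0, 0], "turn": [0, 0, 0], "gripper": -1}, {"slide": [0, 0, 0], "turn": [0, 0, 0], "gripper": -1}, {"slide": [0, 0, 0], "turn": [0, 0, 0], "gripper": -1}, {"slide": [0, 0, -0.02], "turn": [0, 0, 0], "gripper": -1}, {"slide": [0, 0, -0.035], "turn": [0, 0, 0], "gripper": -1}, {"slide": [0, 0, -0.035], "turn": [0, 0, 0], "gripper": -1}, {"slide": [0.035, 0, -0.01], "turn": [0, 0, 0], "gripper": -1}, {"slide": [0.04, 0, 0], "turn": [0, 0, 0], "gripper": -1}, {"slide": [0.04, 0, 0], "turn": [0, 0, 0], "gripper": -1}, {"slide": [0.04, 0, 0], "turn": [0, 0, 0], "gripper": -1}, {"slide": [0, 0, 0], "turn": [0, 0, 0], "gripper": -1}, {"slide": [0, 0, 0], "turn": [0, 0, 0], "gripper": -1}]}}

```text
time_s: 32.92
eef_pos: [0.3924, -0.3636, 0.1851]
eef_rot: [-0.095, 3.14, -0.0]
force: [0.3, -1.1, 0.2]
width: 0.0854
gripper_force: 0.0
```

```bash
python3 -c "
from h import *
s=read_state();print(s['time_s'],s['force'])
a=capture('scene');b=capture('top')
f=lambda c,u,v,w,h,k:cv2.resize(c['frame'][v:v+h,u:u+w,::-1],(w*k,h*k),interpolation=cv2.INTER_CUBIC)
A=f(a,110,120,200,130,3);B=f(a,400,160,130,130,2);E=f(b,100,110,400,170,1)
o=np.zeros((390+260,600+0,3),np.uint8);o=np.zeros((600,800,3),np.uint8)
o[:390,:600]=A;o[340:600,540:800]=B;o[400:570,100:500]=E
cv2.imwrite('pics/end.png',o)
for n,c in (('scene',a),('top',b)):
  for q,xy,z in (('casting1',(.548,-.354),(.068,.094)),('casting1',(.548,-.354),(.016,.094)),('casting1',(.51,.389),(.005,.031))):
    p,e=fit([(c,near(n,c,q,xy,.04))],(.09,.06,*z),(*xy,.06 if xy[1]<0 else -.3)); print(n,z,p[:2].round(4),np.degrees(p[2]).round(1),e.round(2))
"
```

```text
32.9167 [ 0.25800147 -1.08629031  0.22799203]
scene (0.068, 0.094) [ 0.5562 -0.3463] 5.5 1.64
scene (0.016, 0.094) [ 0.5281 -0.3738] 6.3 1.65
scene (0.005, 0.031) [0.5113 0.3873] -17.6 0.62
top (0.068, 0.094) [ 0.5518 -0.3528] 3.4 0.42
top (0.016, 0.094) [ 0.5538 -0.3554] 5.4 3.04
top (0.005, 0.031) [0.5125 0.3895] -18.6 0.84
```

View pics/end.png

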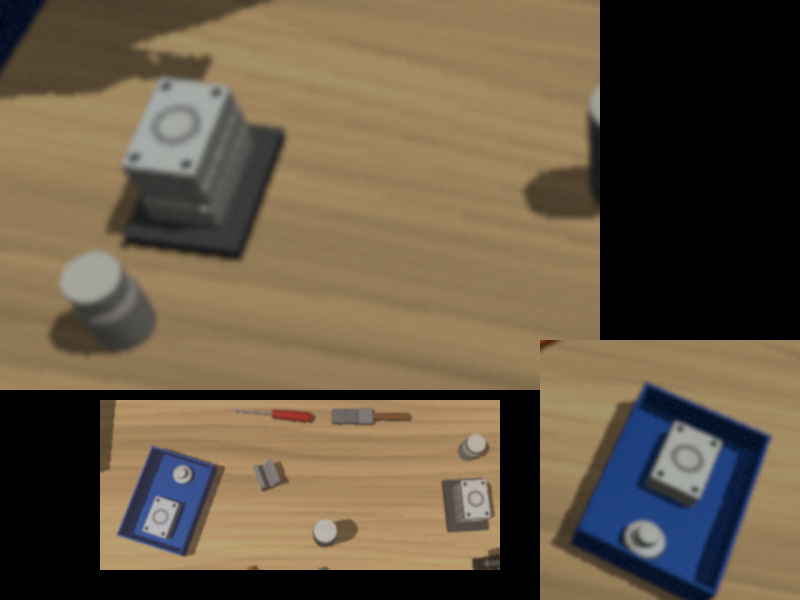

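The stack of three stands square on the slab (185,150). The light casting lies flat on the tray floor (685,460), and the bystanders haven't moved. I'm handing the job in.

```bash
python3 -c "
from h import *
print(job.sign_off())"
```

```text
the job is handed in; nothing more can be done
None
```

The job is done and handed in at about 33 s: the light casting (3.6 N, against 6 to 7 N for the others) lies flat in the blue reject tray, and the three sound ones are stacked squarely on the middle of the steel slab, with no bystander seen to have moved in the final pictures.

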